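# Tip the bearing balls into their lidded box

## Robot

A 7-joint arm with a two-finger parallel gripper is mounted at the origin on a cart in front of the work surface, level with it; the furniture and walls round the work are solid. World frame = base frame: x ahead of the robot, y to its left, z up, the work surface at z = 0. Lengths are in m, angles in rad, forces in N, time in s.
With the tool pointing down it reaches from about 0.4 to 0.85 m from the base axis. Payload 4.5 kg.
Tool frame: the origin (TCP) lies on the centre line of the jaws, within the pads' length; the fingertips stand 11 mm ahead of it and the grasp point (between the pads) lies 8 mm behind it; z points along the fingers, x is the direction in which the jaws open and shut, and the axes are right-handed (so a half turn about z gives the same grasp; the last joint's range is limited). The gripper opens to 88 mm and grips with 3 to 60 N. Pads are 18 mm wide; open, the fingers measure 123 mm over their backs; the gripper's body (75 mm by 187 mm) begins 45 mm behind the grasp point.
Start: joints at [-1.262, 0.689, -0.195, 1.565, 0.157, 0.902, -0.215], TCP at [0.17, 0.602, 0.25] pointing down, gripper open.
Joint ranges: [-3.01, 3.01], [-0.46, 2.08], [-1.47, 1.51], [0.13, 2.56], [-1, 4.14], [0.04, 2.09], [-2.66, 2.66]. Speed limits (rad/s): [2.57, 2.57, 3.14, 3.14, 3.14, 3.14, 3.14].

## Interface

Orientations are given as a unit quaternion [x, y, z, w].
In Python, from plant import r, vision, order, nets gives the robot as it stands.
- The arm moves only by the tool send_rows, never from a script. Its argument "series" is a list of rows, each an object with "delta_pos": the shift along the tool's x, y, z in cm, a list of three; "turn": the turn about the tool's z in degrees; "jaw": the closure, from 0 (fully open) to 1 (shut). In form: [{"delta_pos": [x, y, z], "turn": turn, "jaw": jaw}, ...]. A call has 1 to 8 rows; each row is the pose to reach, as a shift and turn from the pose commanded when the call began, along the tool's axes at that moment; what a row does not reach only later rows make up. A row lasts 1/12 s, in which the tool goes at most 41.7 mm and 7.16 degrees, less where a joint would pass 70% of its speed; a pose out of reach is approached as far as the arm can. A call with a gripper value outside its range is refused whole. The fingers move at their own pace and stop on an object; "force" is the grip in N (left out, the last holds). Time passes only in rows, so rows that repeat a pose let the fingers close. It gives the time, the measured TCP pose, the force and the opening at its end, in the units of the state.
- r.get_state(): the state, without advancing time (a new reading comes with each control period).
- vision.snapshot(name): name is "scene" or "top" or "wrist"; returns the picture (420x560x3 uint8, blue, green, red); there is no depth.
- vision.camera_params(name): a dict with "intrinsics" (3x3 intrinsics, pixels), "D" ([k1, k2, p1, p2, k3] as OpenCV has them; the pictures are not rectified), "extrinsics" (4x4, takes a point from world to camera coordinates). Camera axes: x right, y down, z forward; pixel columns grow to the right and rows downward; lengths in m; the calibration is good to about 2 mm. A picture is of the moment at which its call begins: read the wrist's pose just before it. camera_params takes no time and is no camera call; for the wrist camera it gives the pose at the moment of the call.
- order.finish_job(): hands the job in, once; it reports no verdict.
Trained networks look in the newest picture that a camera, given by its name, has taken for a name from the list of things; names that differ only in an ending like _2 or _b are one class to them, and where a whole thing is asked for, a point or a joint stands for the part that bears it (a point fixed in the world has none). Each returns a list of dicts, best first, with "score" (0 to 1); they miss things now and then, are a little off and sometimes report something else, mostly with a low value. They report only what shows in the picture. A call takes as long as a camera call. They do not tell look-alikes from the thing itself.
- nets.boxes_of(camera, label): "location" ([row, column] as shares, 0 to 1, of the picture: columns of its width, rows of its height, amid what is visible of it).
- nets.trace(camera, label): "region" (420x560 bool, what is visible of it) and "location" ([row, column] as shares, 0 to 1, of the picture: columns of its width, rows of its height, amid what is visible of it).
The state is a dict: "clock": time; "q": joint angles; "qd": joint speeds; "joint_torque": joint torques, N m; "tool_pos": TCP position; "eef_rot": TCP orientation; "contact_force": force on the tool from outside, world axes, zero at the start; "moment": the same for the moment, N m; "opening": opening from 0.0 (shut) to 1.0 (fully open).
Only numpy, scipy, OpenCV 4.12 (cv2) and the standard library are available. Lean on these libraries where they do the work, as an engineer would, in place of code of your own. Each camera call takes 0.05 s, during which the arm holds its last target.

## Task

Pick up the open metal pouring cup by its tab handle and pour all six steel balls into the open lidded box without spilling any. Then stand the empty cup upright on the bench again, close the box's lid fully, and leave the other things on the bench where they are.

Things in the scene. Friction and masses are not known exactly. Their poses are not given: they have to be found in the camera images.
- pourcup: Loose flared round aluminium cup, open on top, 54 mm high, 0.11 to 0.18 kg (plus 0.1 kg of balls); outer radius 29 mm at the foot, 53 mm at the rim, walls 3 mm, floor 6 mm. Origin: centre of its underside; z up out of the mouth; -x to the tab handle. Tipped about +y (rim opposite the handle goes down) the balls leave over the +x rim; the wall flares 24 deg, so tip it about 95 deg to empty it.
- cup_handle (a point): Good grasp point in the flat solid tab handle (aluminium with dark inlay) on the cup's side, at (-78, 0, 43) mm in the cup's frame; axes as the cup's. The tab spans x = -98 to -46 mm and z = 10 to 54 mm in the cup's frame and is 12 mm thick along y: grip it across y, from above or tilted.
- cup_lip (a point): Top of the rim opposite the handle, at (53, 0, 54) mm in the cup's frame; axes as the cup's.
- ballbox: Grey open-topped box fixed to the bench, 110 (x) x 130 (y) x 50 mm high outside, walls and floor 6 mm. Origin: centre of its underside; z up; the hinge is on its +x rim (far from the robot).
- boxlid (a joint): Hinge of the box's lid: 0 = closed flat on the rim, about 1.6 = standing upright, range 0 to 1.9 rad. A stiff hinge: the lid stays where it is left and needs a light push of about 1 to 3 N near its free edge all the way down; it does not fall or spring.
- boxlid_hinge (a point): Point in the middle of the hinge line, 55 mm along the box's +x from its centre and about 50 mm above the bench. The lid is a grey plate 8 mm thick, about 110 mm long from hinge to front edge and 130 mm wide.
- boxlid_handle (a point): The small black knob near the lid's free edge, on its outer face (that face looks up when closed and away from the robot when open). The point lies on the knob, at its top: 80 mm from the hinge line and 43 mm above the lid's underside; the knob stands 35 mm proud of the plate.
- ball0_center (a point): Centre of one of six like steel balls, 16 mm in diameter, 16.5 g each; they start in the cup and roll by themselves on slopes over about 15 deg.
- ball1_center (a point): Centre of one of six like steel balls, 16 mm in diameter, 16.5 g each; they start in the cup and roll by themselves on slopes over about 15 deg.
- ball2_center (a point): Centre of one of six like steel balls, 16 mm in diameter, 16.5 g each; they start in the cup and roll by themselves on slopes over about 15 deg.
- ball3_center (a point): Centre of one of six like steel balls, 16 mm in diameter, 16.5 g each; they start in the cup and roll by themselves on slopes over about 15 deg.
- ball4_center (a point): Centre of one of six like steel balls, 16 mm in diameter, 16.5 g each; they start in the cup and roll by themselves on slopes over about 15 deg.
- ball5_center (a point): Centre of one of six like steel balls, 16 mm in diameter, 16.5 g each; they start in the cup and roll by themselves on slopes over about 15 deg.
- gauge_block: Bystander: plain grey metal block, 36 x 36 x 30 mm, long side along its y; origin at the centre of its underside.
- terminal_strip: Bystander: white terminal strip, 20 x 61 x 21 mm, long side along its y; origin at the centre of its underside.
- marker: Bystander: blue and white marker pen, 17 x 138 x 17 mm, long side along its y; origin at the centre of its underside.
There are look-alikes about, which are no part of the job. Several things have the shape of the ballbox; the one meant has the colours described above.

How it is judged:
By the outcome, as a careful person would: the job done as asked, in the order asked, and still so for the second after the job is handed in, with the robot touching nothing.
It also fails if it takes over 72 s, if anything falls off the work surface, if the arm or the gripper's body presses on something with over 40 N, if the wrist force passes 120 N, or if a joint passes its speed limit or range.

## Working session

There is one attempt and no reset: what is moved stays moved. The work goes in short steps, Python scripts to look and compute and a tool call to move; the robot and the scene stay as the last step left them, time stands still between calls to the robot, and variables do not carry over. Pictures are saved under pics/ and viewed, and the job is handed in when it is done.

Besides the shell and the picture viewer there is one more tool, called as name(argument=value, ...) on one line, values as JSON. send_rows: Moves the arm, as the interface text tells. Its arguments: {"type":"object","properties":{"series":{"type":"array"},"force":{"type":"number"}},"required":["series"]}

```bash
mkdir -p pics; ls; python3 - <<'E'
from plant import r, vision, order, nets
import cv2
s=r.get_state()
print({k:(v if isinstance(v,(int,float)) else [round(float(x),4) for x in v]) for k,v in s.items()})
for n in ["scene","top"]:
    im=vision.snapshot(n); cv2.imwrite(f"pics/{n}0.png",im)
    p=vision.camera_params(n); print(n,p)
print(r.get_state()["clock"])
E
```

```text
pics
{'clock': 0.0, 'q': [-1.2622, 0.69, -0.1945, 1.5663, 0.1573, 0.9025, -0.215], 'qd': [0.0015, 0.0003, 0.0003, -0.0004, 0.0017, 0.0003, 0.0008], 'joint_torque': [-0.0, -52.7562, -1.267, -15.3427, -0.0527, 0.0067, 0.0002], 'tool_pos': [0.1695, 0.601, 0.2489], 'eef_rot': [0.7973, 0.6036, -0.0007, 0.0006], 'contact_force': [0.3812, 0.1577, 0.5449], 'moment': [0.0152, 0.0237, 0.0298], 'opening': 0.9987612308958869}
scene {'intrinsics': array([[474.42101733,   0.        , 284.49041413],
       [  0.        , 474.42101733, 215.76477885],
       [  0.        ,   0.        ,   1.        ]]), 'D': array([-0.12508462,  0.        ,  0.        ,  0.        ,  0.        ]), 'extrinsics': array([[ 0.76081236, -0.64895439,  0.00477066, -0.42747613],
       [-0.46835079, -0.5541377 , -0.68817073,  0.30102783],
       [ 0.44923501,  0.52133445, -0.72553311,  1.04198106],
       [ 0.        ,  0.        ,  0.        ,  1.        ]])}
top {'intrinsics': array([[508.31797162,   0.        , 286.15828992],
       [  0.        , 508.31797162, 215.82785692],
       [  0.        ,   0.        ,   1.        ]]), 'D': array([0.04078542, 0.        , 0.        , 0.        , 0.        ]), 'extrinsics': array([[ 0.00873862, -0.99970688, -0.02257838, -0.02929692],
       [-0.98602929, -0.00485864, -0.16650114,  0.54517723],
       [ 0.16634264,  0.02371794, -0.98578273,  1.07696076],
       [ 0.        ,  0.        ,  0.        ,  1.        ]])}
0.1
```

View pics/scene0.png

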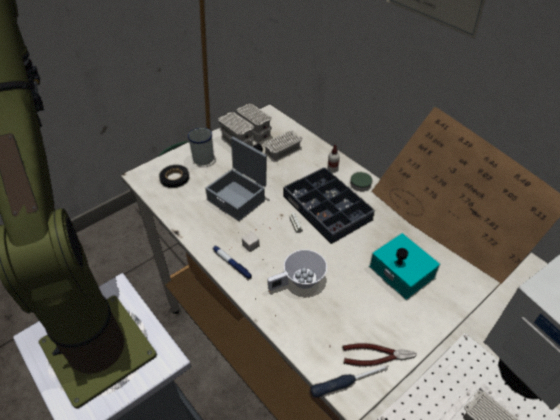

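View pics/top0.png

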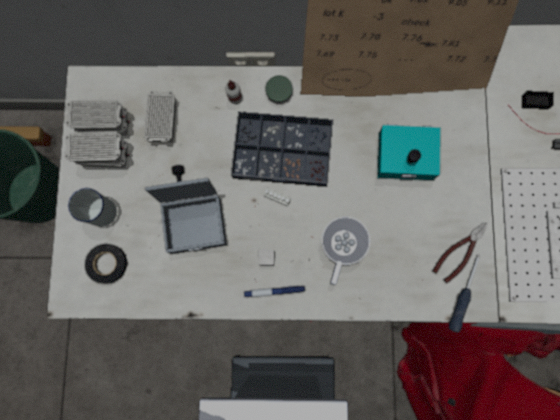

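```bash
cat > h.py <<'E'
import numpy as np, cv2
from plant import r, vision, order, nets
from scipy.spatial.transform import Rotation as R
def ray(p,uv):
    K,D,T=p["intrinsics"],p["D"],p["extrinsics"]
    n=cv2.undistortPoints(np.array(uv,float).reshape(-1,1,2),K,D).reshape(-1,2)
    d=np.c_[n,np.ones(len(n))]@T[:3,:3]   # R^T d
    c=-T[:3,:3].T@T[:3,3]
    return c,d
def onz(p,uv,z):
    c,d=ray(p,uv); return c+d*((z-c[2])/d[:,2])[:,None]
def proj(p,X):
    T=p["extrinsics"]; rv=cv2.Rodrigues(T[:3,:3])[0]
    return cv2.projectPoints(np.array(X,float).reshape(-1,1,3),rv,T[:3,3],p["intrinsics"],p["D"])[0].reshape(-1,2)
def tri(ps,uvs):
    A=np.zeros((3,3));b=np.zeros(3)
    for p,uv in zip(ps,uvs):
        c,d=ray(p,[uv]);d=d[0]/np.linalg.norm(d[0]);M=np.eye(3)-np.outer(d,d);A+=M;b+=M@c
    return np.linalg.solve(A,b)
def crop(im,u0,v0,w,h,s): return cv2.resize(im[v0:v0+h,u0:u0+w],None,fx=s,fy=s,interpolation=cv2.INTER_CUBIC)
def st():
    s=r.get_state(); return s
E
python3 - <<'E'
from h import *
ims={n:cv2.imread(f"pics/{n}0.png") for n in("scene","top")}
cv2.imwrite("pics/c1.png",np.vstack([np.hstack([crop(ims["top"],140,165,110,100,3.5),crop(ims["top"],305,200,110,100,3.5)])]))
cv2.imwrite("pics/c2.png",np.vstack([np.hstack([crop(ims["scene"],195,125,110,100,3.5),crop(ims["scene"],250,230,110,100,3.5)])]))
for n in("scene","top"):
    for l in("pourcup","cup_handle","cup_lip","ballbox","boxlid_hinge","boxlid_handle","ball0_center"):
        for d in nets.boxes_of(n,l)[:7]:
            print(n,l,round(d["score"],2),np.round(np.array(d["location"])[::-1]*[560,420],1))
E
```

```text
scene pourcup 0.71 [297.1 270.6]
scene cup_handle 0.7 [302.5 270.3]
scene cup_lip 0.91 [298.2 269.7]
scene ballbox 0.89 [402.7 264.5]
scene ballbox 0.72 [239.2 183.3]
scene boxlid_hinge 0.71 [250.7 160. ]
scene boxlid_handle 0.97 [248.1 158. ]
scene boxlid_handle 0.67 [407.  257.8]
top pourcup 0.81 [349.6 245.1]
top cup_handle 0.57 [342.4 246.7]
top cup_lip 0.69 [341.9 234.5]
top cup_lip 0.19 [177.5 186.9]
top ballbox 0.72 [188.7 210.1]
top ballbox 0.68 [408.4 151.9]
top boxlid_hinge 0.98 [181.8 189.8]
top boxlid_hinge 0.63 [410.5 151.1]
top boxlid_handle 0.92 [409.8 147.4]
top boxlid_handle 0.59 [182.4 186.9]
top ball0_center 0.51 [343.2 237.8]
```

View pics/c1.png

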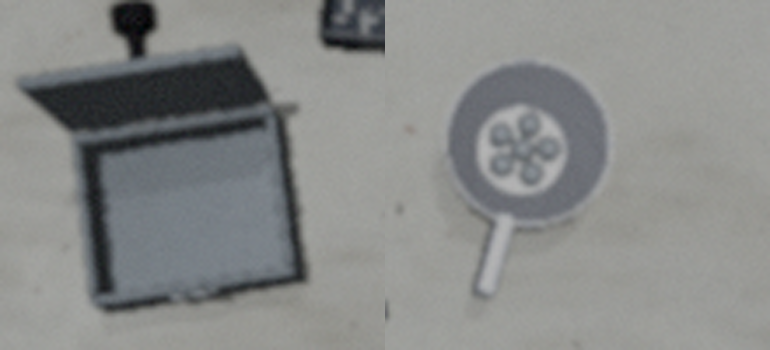

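View pics/c2.png

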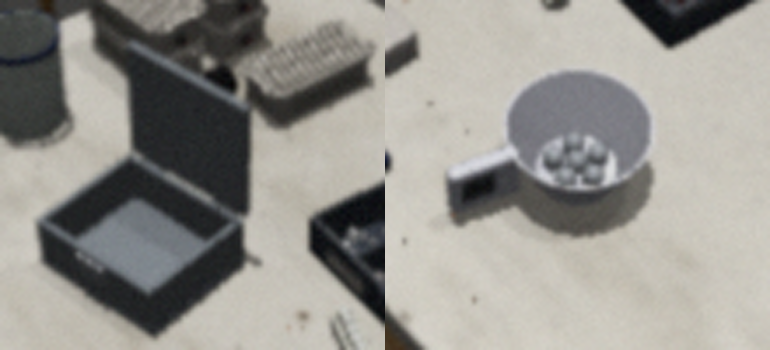

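```bash
cat >> h.py <<'E'
from scipy.optimize import least_squares
E
python3 - <<'E'
from h import *
pt,ps=vision.camera_params("top"),vision.camera_params("scene")
f=lambda l,o:np.array(l)/3.5+np.array(o)-0.0
# box rim corners (outer) top: FL,FR,RL ; scene
tb=f([(97,300),(304,277)],(140,165)); print(onz(pt,tb,.05))
sb=f([(40,225),(153,293)],(195,125)); print("scene",onz(ps,sb,.05))
# cup rim ellipse in top: left 448-? centre
rim=f([(448-385,143),(608-385,143),(528-385,62),(525-385,224)],(305,200)); q=onz(pt,rim,.054);print(q, q[:2].mean(0),q[2:].mean(0))
hd=f([(483-385,293),(503-385,218)],(305,200)); print("handle",onz(pt,hd,.054))
srim=f([(507-385,128),(652-385,128)],(250,230)); print(onz(ps,srim,.054))
E
```

```text
[[0.46619066 0.23190817 0.05      ]
 [0.48127588 0.10323694 0.05      ]]
scene [[0.46360617 0.2238469  0.05      ]
 [0.4874633  0.10347671 0.05      ]]
[[ 0.48926311 -0.10616038  0.054     ]
 [ 0.4899077  -0.20479609  0.054     ]
 [ 0.54037745 -0.15611906  0.054     ]
 [ 0.43956418 -0.15315261  0.054     ]] [ 0.48958541 -0.15547824  0.054     ] [ 0.48997081 -0.15463583  0.054     ]
handle [[ 0.39736568 -0.12712398  0.054     ]
 [ 0.4431354  -0.13972099  0.054     ]]
[[ 0.45363476 -0.12785186  0.054     ]
 [ 0.52972701 -0.19247592  0.054     ]]
```

```bash
cat > ov.py <<'E'
from h import *
def boxpts(x,y,yaw,lid,shift=0):
    c,s=np.cos(yaw),np.sin(yaw)
    W=lambda P:(np.array(P)@np.array([[c,s,0],[-s,c,0],[0,0,1]])+[x,y,0])
    L=[]
    rect=lambda a,b,z:[(-a,-b,z),(a,-b,z),(a,b,z),(-a,b,z),(-a,-b,z)]
    L+= [W(rect(.055,.065,.05)),W(rect(.055,.065,0)),W(rect(.049,.059,.006)),W(rect(.049,.059,.05))]
    d=np.array([-np.cos(lid),0,np.sin(lid)]); n=np.array([np.sin(lid),0,np.cos(lid)])
    h=np.array([.055,0,.05]); e=np.array([0,.065,0])
    for t in(0,.008): L.append(W([h+n*t-e,h+n*t+e,h+n*t+e+d*.11,h+n*t-e+d*.11,h+n*t-e]))
    L.append(W([h+d*.08+n*.008,h+d*.08+n*.043]))
    return L
def cuppts(x,y,yaw):
    c,s=np.cos(yaw),np.sin(yaw)
    W=lambda P:(np.array(P)@np.array([[c,s,0],[-s,c,0],[0,0,1]])+[x,y,0])
    t=np.linspace(0,2*np.pi,40)
    circ=lambda r_,z:np.c_[r_*np.cos(t),r_*np.sin(t),0*t+z]
    return [W(circ(.053,.054)),W(circ(.029,0)),W([(-.098,-.006,.054),(-.098,.006,.054),(-.046,.006,.054),(-.046,-.006,.054),(-.098,-.006,.054)]),W([(-.098,0,.054),(-.098,0,.010),(-.046,0,.01)])]
def draw(im,p,L,u0,v0,w,h,s,col=(0,0,255)):
    o=crop(im,u0,v0,w,h,s)
    for P in L:
        q=((proj(p,P)+.5-[u0,v0])*s-.5)
        cv2.polylines(o,[np.round(q*8).astype(np.int32)],False,col,1,cv2.LINE_AA,3)
    return o
E
python3 - <<'E'
from ov import *
pt,ps=vision.camera_params("top"),vision.camera_params("scene")
ims={n:cv2.imread(f"pics/{n}0.png") for n in("scene","top")}
B=boxpts(.5285,.171,np.radians(7.5),1.65);C=cuppts(.490,-.155,np.radians(-16.5))
a=np.hstack([draw(ims["top"],pt,B,140,160,100,100,4),draw(ims["scene"],ps,B,195,125,100,100,4)])
b=np.hstack([draw(ims["top"],pt,C,300,205,100,75,4),draw(ims["scene"],ps,C,250,235,100,75,4)])
cv2.imwrite("pics/o1.png",a);cv2.imwrite("pics/o2.png",b)
E
```

```text
(no output)
```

View pics/o1.png

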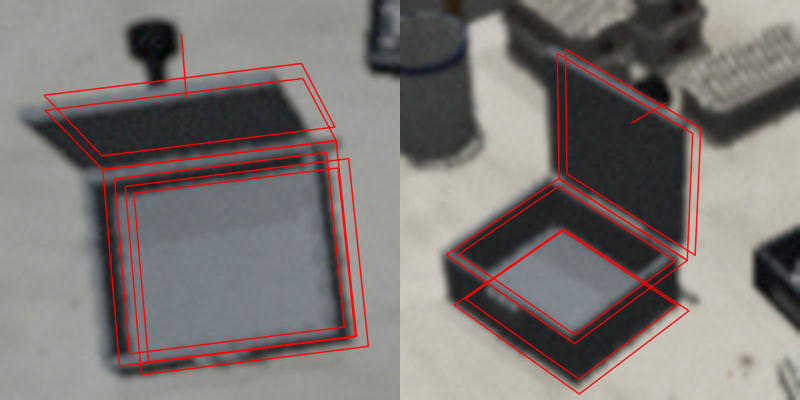

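View pics/o2.png

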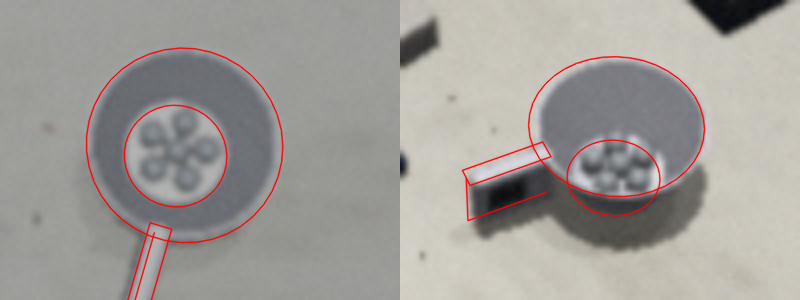

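```bash
cat >> h.py <<'E'
def goal(pos,jawdeg=None):
    """print tool-frame delta (cm) and turn (deg) to bring TCP to pos / jaw axis to angle (mod 180)"""
    s=r.get_state(); M=R.from_quat(s["eef_rot"]).as_matrix(); d=M.T@(np.array(pos)-s["tool_pos"])*100
    a=np.degrees(np.arctan2(M[1,0],M[0,0])); t=None
    if jawdeg is not None: t=-((jawdeg-a+90)%180-90)
    print("t",round(s["clock"],2),"pos",np.round(s["tool_pos"],4),"jawdir",round(a,2),"tool z",np.round(M[:,2],3),"F",np.round(s["contact_force"],2),"open",round(s["opening"],3),"q",np.round(s["q"],2))
    print("delta cm",np.round(d,2),"turn",None if t is None else round(t,1), "rows",round(np.linalg.norm(d)/4.17,1))
E
python3 - <<'E'
from h import *
p=vision.camera_params("wrist"); T=p["extrinsics"]; s=r.get_state()
M=R.from_quat(s["eef_rot"]).as_matrix(); c=-T[:3,:3].T@T[:3,3]
print(p["intrinsics"],p["D"]); print("cam in tool",M.T@(c-s["tool_pos"])); print("cam axes in tool\n",np.round(M.T@T[:3,:3].T,3))
goal([.415,-.133,.16],73.5)
E
```

```text
[[303.22296087   0.         279.74501425]
 [  0.         303.22296087 209.008656  ]
 [  0.           0.           1.        ]] [-0.04748038  0.          0.          0.          0.        ]
cam in tool [-0.00157091 -0.07260702 -0.13526294]
cam axes in tool
 [[ 1.     0.    -0.001]
 [-0.     0.958  0.287]
 [ 0.001 -0.287  0.958]]
t 0.8 pos [0.1696 0.6016 0.2497] jawdir 74.25 tool z [ 0.  0. -1.] F [0.31 0.6  0.07] open 0.997 q [-1.26  0.69 -0.19  1.57  0.16  0.9  -0.22]
delta cm [-64.04  43.55   8.97] turn 0.8 rows 18.7
```

```bash
python3 - <<'E'
from h import *
goal([.42,.35,.25]);goal([.48,.1,.25]);goal([.40,-.12,.25])
E
```

```text
t 0.8 pos [0.1696 0.6016 0.2497] jawdir 74.25 tool z [ 0.  0. -1.] F [0.31 0.6  0.07] open 0.997 q [-1.26  0.69 -0.19  1.57  0.16  0.9  -0.22]
delta cm [-1.742e+01  3.093e+01 -3.000e-02] turn None rows 8.5
t 0.8 pos [0.1696 0.6016 0.2497] jawdir 74.25 tool z [ 0.  0. -1.] F [0.31 0.6  0.07] open 0.997 q [-1.26  0.69 -0.19  1.57  0.16  0.9  -0.22]
delta cm [-3.985e+01  4.349e+01 -3.000e-02] turn None rows 14.1
t 0.8 pos [0.1696 0.6016 0.2497] jawdir 74.25 tool z [ 0.  0. -1.] F [0.31 0.6  0.07] open 0.997 q [-1.26  0.69 -0.19  1.57  0.16  0.9  -0.22]
delta cm [-6.320e+01  4.176e+01 -3.000e-02] turn None rows 18.2
```

send_rows(series=[{"delta_pos": [-2.2, 3.8, 0], "turn": 0, "jaw": 0}, {"delta_pos": [-4.4, 7.6, 0], "turn": 0, "jaw": 0}, {"delta_pos": [-6.6, 11.4, 0], "turn": 0, "jaw": 0}, {"delta_pos": [-8.8, 15.2, 0], "turn": 0, "jaw": 0}, {"delta_pos": [-11, 19, 0], "turn": 0, "jaw": 0}, {"delta_pos": [-13.2, 23, 0], "turn": 0, "jaw": 0}, {"delta_pos": [-15.4, 27, 0], "turn": 0, "jaw": 0}, {"delta_pos": [-17.6, 31, 0], "turn": 0, "jaw": 0}])

```text
clock: 1.47
tool_pos: [0.405, 0.3628, 0.25]
eef_rot: [0.797, 0.604, 0.0, -0.0]
contact_force: [0.2, 0.4, -0.1]
opening: 1.002
```

```bash
python3 - <<'E'
from h import *
goal([.42,.35,.25]);goal([.48,.1,.25]);goal([.40,-.12,.25])
E
```

```text
t 1.47 pos [0.405  0.3628 0.25  ] jawdir 74.27 tool z [ 0.  0. -1.] F [ 0.23  0.4  -0.07] open 1.002 q [-0.67  0.58 -0.24  1.81  0.19  0.77  0.29]
delta cm [-0.82  1.8  -0.  ] turn None rows 0.5
t 1.47 pos [0.405  0.3628 0.25  ] jawdir 74.27 tool z [ 0.  0. -1.] F [ 0.23  0.4  -0.07] open 1.002 q [-0.67  0.58 -0.24  1.81  0.19  0.77  0.29]
delta cm [-2.326e+01  1.435e+01 -1.000e-02] turn None rows 6.6
t 1.47 pos [0.405  0.3628 0.25  ] jawdir 74.27 tool z [ 0.  0. -1.] F [ 0.23  0.4  -0.07] open 1.002 q [-0.67  0.58 -0.24  1.81  0.19  0.77  0.29]
delta cm [-4.660e+01  1.261e+01 -2.000e-02] turn None rows 11.6
```

send_rows(series=[{"delta_pos": [-3.5, 1, 0], "turn": 0, "jaw": 0}, {"delta_pos": [-7.5, 2, 0], "turn": 0, "jaw": 0}, {"delta_pos": [-11.5, 3, 0], "turn": 0, "jaw": 0}, {"delta_pos": [-15, 4.2, 0], "turn": 0, "jaw": 0}, {"delta_pos": [-17.3, 4.9, 0], "turn": 0, "jaw": 0}, {"delta_pos": [-17.3, 4.9, 0], "turn": 0, "jaw": 0}])

```text
clock: 1.97
tool_pos: [0.4037, 0.178, 0.2496]
eef_rot: [0.8, 0.6, -0.002, 0.002]
contact_force: [-0.1, -0.1, -0.3]
opening: 1.003
```

```bash
python3 - <<'E'
from h import *
from ov import *
p=vision.camera_params("wrist"); im=vision.snapshot("wrist"); cv2.imwrite("pics/w1.png",im)
np.save("w1.npy",p["extrinsics"])
B=boxpts(.5285,.174,np.radians(7.5),1.65)
cv2.imwrite("pics/w1o.png",draw(im,p,B,0,0,560,420,1))
goal([.40,-.12,.25])
E
```

```text
t 2.02 pos [0.4041 0.1815 0.2499] jawdir 73.95 tool z [-0.    -0.002 -1.   ] F [ 1.44  0.88 -0.16] open 1.002 q [-0.35  0.47 -0.26  2.09  0.2   0.61  0.54]
delta cm [-29.09   7.94   0.03] turn None rows 7.2
```

View pics/w1o.png

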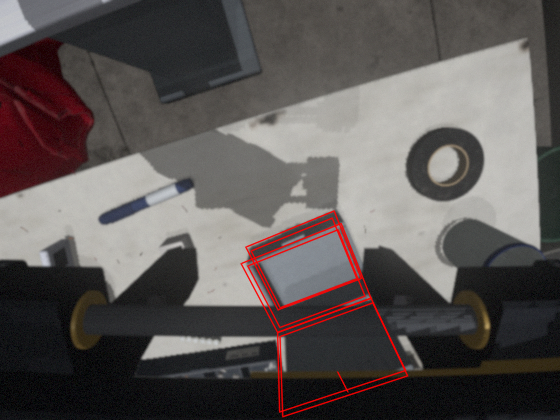

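```bash
python3 - <<'E'
from h import *
from ov import *
p=vision.camera_params("wrist"); p["extrinsics"]=np.load("w1.npy"); im=cv2.imread("pics/w1.png")
B=boxpts(.5285,.174,np.radians(7.5),1.65)
cv2.imwrite("pics/w1o2.png",np.hstack([draw(im,p,[],235,200,150,150,2.6),draw(im,p,B,235,200,150,150,2.6)]))
E
```

```text
(no output)
```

View pics/w1o2.png

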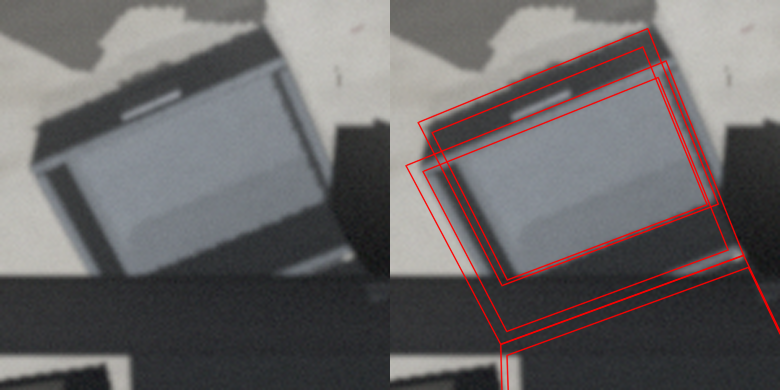

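```bash
python3 - <<'E'
from h import *
from ov import *
pt,ps=vision.camera_params("top"),vision.camera_params("scene")
pw=vision.camera_params("wrist"); pw["extrinsics"]=np.load("w1.npy")
FL,FR=(-.055,.065),(-.055,-.065)
obs=[(pw,(33,162),2.6,(235,200),FR,.05),(pw,(285,58),2.6,(235,200),FL,.05),(pw,(38,125),2.6,(235,200),FR,0),(pw,(262,28),2.6,(235,200),FL,0),
(pt,(97,300),3.5,(140,165),FL,.05),(pt,(304,277),3.5,(140,165),FR,.05),
(ps,(47,250),4,(195,125),FL,.05),(ps,(174,338),4,(195,125),FR,.05),(ps,(180,383),4,(195,125),FR,0),(ps,(55,297),4,(195,125),FL,0)]
def res(v,obs):
    x,y,a=v;c,s=np.cos(a),np.sin(a);o=[]
    for p,q,k,og,l,z in obs:
        uv=(np.array(q)+.5)/k-.5+og
        P=onz(p,[uv],z)[0]; o+=[P[0]-(x+c*l[0]-s*l[1]),P[1]-(y+s*l[0]+c*l[1])]
    return o
for nm,ob in(("all",obs),("w",obs[:4]),("t",obs[4:6]),("s",obs[6:])):
    f=least_squares(res,[.53,.174,.13],args=(ob,)); print(nm,np.round(f.x,4),np.degrees(f.x[2]).round(1)); print(np.round(1000*f.fun.reshape(-1,2),1).tolist())
E
```

```text
all [0.5308 0.1775 0.1369] 7.8
[[-2.0, 5.2], [-1.9, 1.3], [0.5, 1.6], [-1.3, -0.8], [-0.5, -1.6], [-3.1, -1.5], [1.1, -3.0], [0.2, -2.3], [3.9, 1.2], [3.2, -0.2]]
w [0.5295 0.1798 0.1469] 8.4
[[-1.4, 3.3], [-0.1, -0.5], [1.0, -0.3], [0.5, -2.5]]
t [0.5291 0.1748 0.1167] 6.7
[[0.0, -0.2], [-0.0, 0.2]]
s [0.5328 0.1764 0.1372] 7.9
[[-1.0, -1.9], [-1.9, -1.3], [1.8, 2.3], [1.1, 0.9]]
```

```bash
python3 - <<'E'
from h import *
from ov import *
pt,ps=vision.camera_params("top"),vision.camera_params("scene")
ims={n:cv2.imread(f"pics/{n}0.png") for n in("scene","top")}
print(tri([pt,ps],[(145.5,188),(232,137)]))
X=[]
for a in (1.5,1.6):
    B=boxpts(.5305,.1775,np.radians(7.8),a)
    X.append(np.hstack([draw(ims["top"],pt,B,140,160,100,100,3.9),draw(ims["scene"],ps,B,195,125,100,100,3.9)])[:300])
cv2.imwrite("pics/o3.png",np.vstack(X))
goal([.40,-.12,.25])
E
```

```text
[0.58308634 0.25466127 0.15621032]
t 2.02 pos [0.4041 0.1815 0.2499] jawdir 73.95 tool z [-0.    -0.002 -1.   ] F [ 1.44  0.88 -0.16] open 1.002 q [-0.35  0.47 -0.26  2.09  0.2   0.61  0.54]
delta cm [-29.09   7.94   0.03] turn None rows 7.2
```

View pics/o3.png

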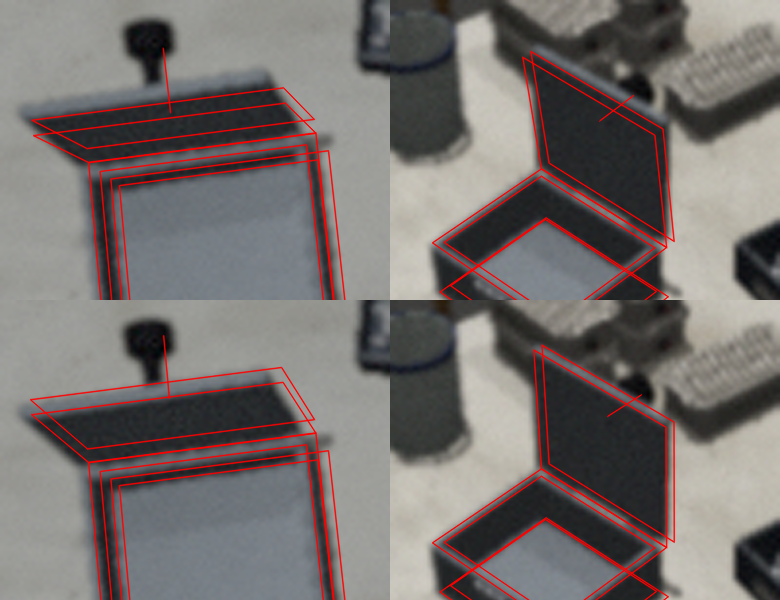

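send_rows(series=[{"delta_pos": [-4, 1.1, 0], "turn": 0, "jaw": 0}, {"delta_pos": [-8, 2.2, 0], "turn": 0, "jaw": 0}, {"delta_pos": [-12, 3.3, 0], "turn": 0, "jaw": 0}, {"delta_pos": [-16, 4.4, 0], "turn": 0, "jaw": 0}, {"delta_pos": [-20, 5.5, 0], "turn": 0, "jaw": 0}, {"delta_pos": [-24, 6.6, 0], "turn": 0, "jaw": 0}, {"delta_pos": [-28, 7.6, 0], "turn": 0, "jaw": 0}, {"delta_pos": [-29, 8, 0], "turn": 0, "jaw": 0}])

```text
clock: 2.68
tool_pos: [0.4021, -0.122, 0.2497]
eef_rot: [0.8, 0.6, -0.001, 0.001]
contact_force: [0.7, -0.1, -0.8]
opening: 1.002
```

send_rows(series=[{"delta_pos": [0, 0, 0], "turn": 0, "jaw": 0}, {"delta_pos": [0, 0, 0], "turn": 0, "jaw": 0}])

```text
clock: 2.85
tool_pos: [0.4033, -0.1156, 0.2498]
eef_rot: [0.797, 0.604, 0.001, 0.0]
contact_force: [0.5, -0.3, -0.0]
opening: 1.0
```

```bash
python3 - <<'E'
from h import *
from ov import *
p=vision.camera_params("wrist"); im=vision.snapshot("wrist"); cv2.imwrite("pics/w2.png",im)
np.save("w2.npy",p["extrinsics"])
C=cuppts(.490,-.155,np.radians(-16.5))
cv2.imwrite("pics/w2o.png",draw(im,p,C,0,0,560,420,1.4))
goal([.415,-.133,.16],73.5)
E
```

```text
t 2.9 pos [ 0.4032 -0.1146  0.2498] jawdir 74.39 tool z [ 0.001  0.001 -1.   ] F [-0.09 -0.08  0.64] open 1.001 q [ 0.38  0.44 -0.3   2.15  0.23  0.58  1.2 ]
delta cm [-1.47  1.62  8.98] turn 0.9 rows 2.2
```

View pics/w2o.png

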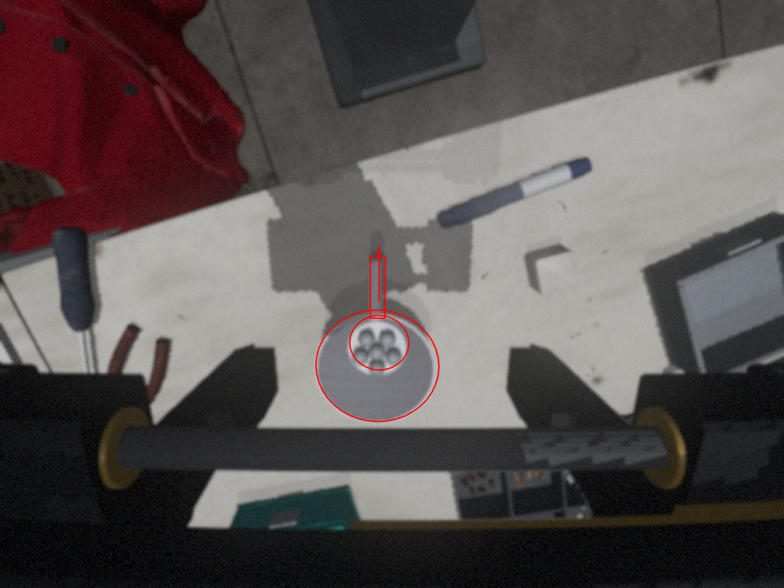

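```bash
python3 - <<'E'
from h import *
from ov import *
p=vision.camera_params("wrist"); p["extrinsics"]=np.load("w2.npy"); im=cv2.imread("pics/w2.png")
C=cuppts(.490,-.155,np.radians(-16.5))
cv2.imwrite("pics/w2o2.png",np.hstack([draw(im,p,[],215,170,110,140,3.5),draw(im,p,C,215,170,110,140,3.5)]))
E
```

```text
(no output)
```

View pics/w2o2.png

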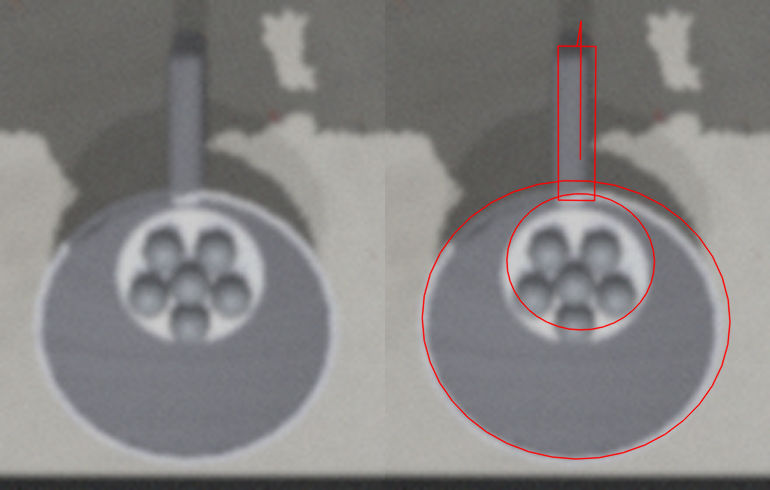

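```bash
python3 - <<'E'
from h import *
goal([.4107,-.1339,.12],74);goal([.4107,-.1339,.016],74)
E
```

```text
t 2.9 pos [ 0.4032 -0.1146  0.2498] jawdir 74.39 tool z [ 0.001  0.001 -1.   ] F [-0.09 -0.08  0.64] open 1.001 q [ 0.38  0.44 -0.3   2.15  0.23  0.58  1.2 ]
delta cm [-1.67  1.23 12.98] turn 0.4 rows 3.2
t 2.9 pos [ 0.4032 -0.1146  0.2498] jawdir 74.39 tool z [ 0.001  0.001 -1.   ] F [-0.09 -0.08  0.64] open 1.001 q [ 0.38  0.44 -0.3   2.15  0.23  0.58  1.2 ]
delta cm [-1.69  1.22 23.38] turn 0.4 rows 5.6
```

send_rows(series=[{"delta_pos": [-1.7, 1.2, 3], "turn": 0, "jaw": 0}, {"delta_pos": [-1.7, 1.2, 7], "turn": 0, "jaw": 0}, {"delta_pos": [-1.7, 1.2, 11], "turn": 0, "jaw": 0}, {"delta_pos": [-1.7, 1.2, 14], "turn": 0, "jaw": 0}, {"delta_pos": [-1.7, 1.2, 16], "turn": 0, "jaw": 0}, {"delta_pos": [-1.7, 1.2, 16.5], "turn": 0, "jaw": 0}, {"delta_pos": [-1.7, 1.2, 16.5], "turn": 0, "jaw": 0}])

```text
clock: 3.48
tool_pos: [0.4093, -0.1336, 0.0837]
eef_rot: [0.796, 0.605, -0.0, -0.001]
contact_force: [-0.5, -0.4, 0.7]
opening: 1.005
```

```bash
python3 - <<'E'
from h import *
from ov import *
p=vision.camera_params("wrist"); im=vision.snapshot("wrist"); cv2.imwrite("pics/w3.png",im)
C=cuppts(.4895,-.1565,np.radians(-16))
cv2.imwrite("pics/w3o.png",np.hstack([draw(im,p,[],160,130,240,260,1.6),draw(im,p,C,160,130,240,260,1.6)]))
goal([.4107,-.1339,.016],74)
E
```

```text
t 3.53 pos [ 0.4097 -0.1342  0.0848] jawdir 74.43 tool z [-0.     0.001 -1.   ] F [ 0.7  -0.34  0.72] open 0.996 q [ 0.24  0.79 -0.06  2.27  0.42  0.1   1.09]
delta cm [0.05 0.1  6.88] turn 0.4 rows 1.6
```

View pics/w3o.png

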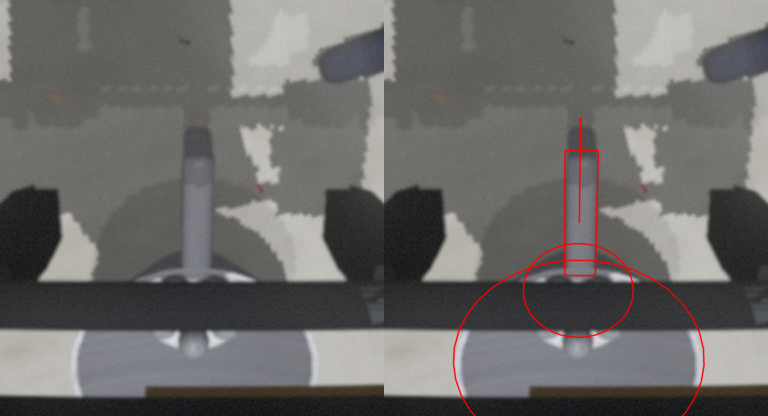

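send_rows(series=[{"delta_pos": [0, 0.2, 1], "turn": 0, "jaw": 0}, {"delta_pos": [0, 0.3, 2], "turn": 0, "jaw": 0}, {"delta_pos": [0, 0.3, 3], "turn": 0, "jaw": 0}, {"delta_pos": [0, 0.3, 4], "turn": 0, "jaw": 0}, {"delta_pos": [0, 0.3, 4], "turn": 0, "jaw": 0}])

```text
clock: 3.95
tool_pos: [0.4149, -0.1379, 0.052]
eef_rot: [0.797, 0.604, -0.001, -0.001]
contact_force: [-0.1, -0.4, -0.3]
opening: 1.003
```

```bash
python3 - <<'E'
from h import *
goal([.4125,-.1347,.016],74)
E
```

```text
t 3.95 pos [ 0.4149 -0.1379  0.052 ] jawdir 74.26 tool z [-0.002 -0.    -1.   ] F [-0.11 -0.37 -0.32] open 1.003 q [ 0.24  0.86 -0.05  2.26  1.02  0.04  0.49]
delta cm [ 0.24 -0.31  3.6 ] turn 0.3 rows 0.9
```

send_rows(series=[{"delta_pos": [0.1, 0, 0], "turn": 0, "jaw": 0.5}, {"delta_pos": [0.1, 0, 0], "turn": 0, "jaw": 1}, {"delta_pos": [0.1, 0, 0], "turn": 0, "jaw": 1}, {"delta_pos": [0.1, 0, 0], "turn": 0, "jaw": 1}, {"delta_pos": [0.1, 0, 0], "turn": 0, "jaw": 1}, {"delta_pos": [0.1, 0, 0], "turn": 0, "jaw": 1}], force=50)

```text
clock: 4.45
tool_pos: [0.414, -0.137, 0.0517]
eef_rot: [0.797, 0.604, -0.002, -0.001]
contact_force: [0.2, -0.6, -0.5]
opening: 0.576
```

```bash
python3 - <<'E'
from h import *
goal([.4125,-.1347,.016],74)
E
```

```text
t 4.45 pos [ 0.414  -0.137   0.0517] jawdir 74.25 tool z [-0.005 -0.    -1.   ] F [ 0.2  -0.56 -0.46] open 0.576 q [ 0.24  0.87 -0.05  2.26  1.01  0.04  0.5 ]
delta cm [ 0.18 -0.19  3.57] turn 0.3 rows 0.9
```

send_rows(series=[{"delta_pos": [0.2, 0.7, 0.3], "turn": 0, "jaw": 0.6}, {"delta_pos": [0.2, 0.7, 0.7], "turn": 0, "jaw": 0.6}, {"delta_pos": [0.2, 0.7, 1], "turn": 0, "jaw": 0.7}, {"delta_pos": [0.2, 0.7, 1], "turn": 0, "jaw": 0.7}])

```text
clock: 4.78
tool_pos: [0.421, -0.1369, 0.0411]
eef_rot: [0.797, 0.604, -0.002, -0.002]
contact_force: [-0.1, -0.1, -0.5]
opening: 0.302
```

```bash
python3 - <<'E'
from h import *
goal([.4125,-.1347,.016],74)
E
```

```text
t 4.78 pos [ 0.421  -0.1369  0.0411] jawdir 74.28 tool z [-0.006 -0.    -1.   ] F [-0.11 -0.1  -0.52] open 0.302 q [ 0.24  0.89 -0.05  2.24  1.14  0.05  0.37]
delta cm [-0.02 -0.86  2.51] turn 0.3 rows 0.6
```

Good: tips at z≈0.030, overlap 24 mm. Close fully.

send_rows(series=[{"delta_pos": [0, 0, 0], "turn": 0, "jaw": 1}, {"delta_pos": [0, 0, 0], "turn": 0, "jaw": 1}, {"delta_pos": [0, 0, 0], "turn": 0, "jaw": 1}, {"delta_pos": [0, 0, 0], "turn": 0, "jaw": 1}, {"delta_pos": [0, 0, 0], "turn": 0, "jaw": 1}], force=50)

```text
clock: 5.2
tool_pos: [0.421, -0.1368, 0.0416]
eef_rot: [0.797, 0.604, -0.002, -0.001]
contact_force: [-0.8, 0.7, 0.9]
opening: 0.136
```

```bash
python3 - <<'E'
from h import *
p=vision.camera_params("wrist"); im=vision.snapshot("wrist"); cv2.imwrite("pics/w4.png",crop(im,130,130,300,260,2))
goal([.48,-.155,.065],74)
E
```

```text
t 5.25 pos [ 0.421  -0.1369  0.0416] jawdir 74.26 tool z [-0.005 -0.    -1.   ] F [-0.35  0.65  1.95] open 0.137 q [ 0.24  0.89 -0.05  2.24  1.14  0.05  0.37]
delta cm [-0.15  6.16 -2.37] turn 0.3 rows 1.6
```

View pics/w4.png

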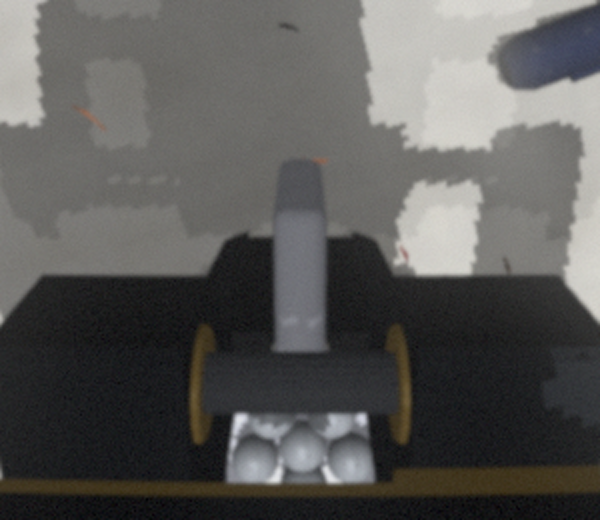

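send_rows(series=[{"delta_pos": [0, 0, -0.8], "turn": 0, "jaw": 1}, {"delta_pos": [0, 0.3, -1.5], "turn": 0, "jaw": 1}, {"delta_pos": [0, 1.4, -1.5], "turn": 0, "jaw": 1}, {"delta_pos": [0, 2.8, -1.5], "turn": 0, "jaw": 1}, {"delta_pos": [0, 4.2, -1.5], "turn": 0, "jaw": 1}, {"delta_pos": [0, 5.2, -1.5], "turn": 0, "jaw": 1}, {"delta_pos": [0, 5.5, -1.5], "turn": 0, "jaw": 1}, {"delta_pos": [0, 5.5, -1.5], "turn": 0, "jaw": 1}], force=55)

```text
clock: 5.92
tool_pos: [0.4742, -0.1523, 0.0559]
eef_rot: [0.798, 0.603, -0.002, -0.001]
contact_force: [0.1, 0.2, -2.9]
opening: 0.128
```

```bash
python3 - <<'E'
from h import *
im=vision.snapshot("scene"); cv2.imwrite("pics/s2.png",crop(im,170,130,270,200,2.8))
goal([.475,-.155,.04],74)
E
```

```text
t 5.97 pos [ 0.4733 -0.1519  0.0559] jawdir 74.24 tool z [-0.006 -0.    -1.   ] F [-0.07  0.65 -2.7 ] open 0.129 q [ 0.46  0.89 -0.39  2.07  0.95  0.38  0.58]
delta cm [-0.24  0.26  1.58] turn 0.2 rows 0.4
```

View pics/s2.png

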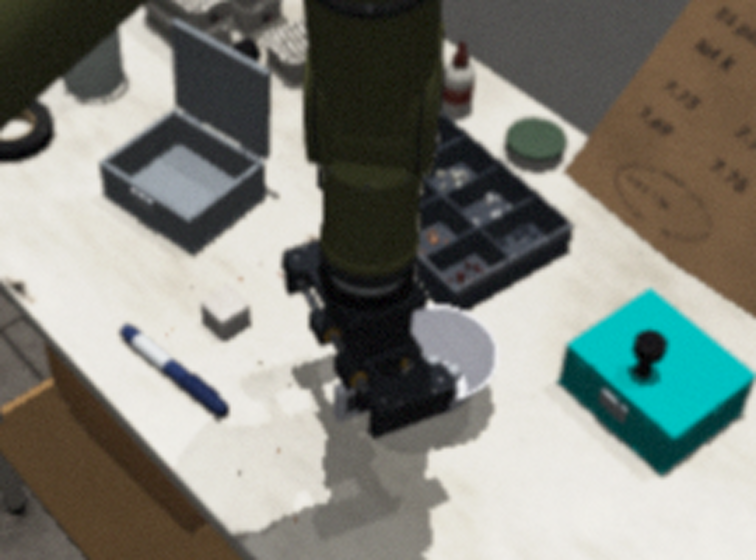

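send_rows(series=[{"delta_pos": [0, 0, 0.6], "turn": 0, "jaw": 1}, {"delta_pos": [0, 0, 1.1], "turn": 0, "jaw": 1}, {"delta_pos": [0, 0, 1.4], "turn": 0, "jaw": 1}, {"delta_pos": [0, 0, 1.5], "turn": 0, "jaw": 1}, {"delta_pos": [0, 0, 1.5], "turn": 0, "jaw": 1}])

```text
clock: 6.38
tool_pos: [0.4728, -0.1515, 0.0414]
eef_rot: [0.797, 0.604, -0.003, -0.002]
contact_force: [-3.3, 0.4, 6.9]
opening: 0.126
```

send_rows(series=[{"delta_pos": [0, 0, 0], "turn": 0, "jaw": 0.7}, {"delta_pos": [0, 0, 0], "turn": 0, "jaw": 0.7}, {"delta_pos": [0, 0, 0], "turn": 0, "jaw": 0.7}, {"delta_pos": [0, -0.5, 0], "turn": 0, "jaw": 0.7}, {"delta_pos": [0, -1, 0], "turn": 0, "jaw": 0.7}])

```text
clock: 6.8
tool_pos: [0.4642, -0.149, 0.0411]
eef_rot: [0.797, 0.604, -0.002, -0.001]
contact_force: [-0.7, -0.2, 0.1]
opening: 0.298
```

```bash
python3 - <<'E'
from h import *
im=vision.snapshot("wrist"); cv2.imwrite("pics/w5.png",crop(im,130,130,300,260,2))
goal([.465,-.15,.016],74)
E
```

```text
t 6.85 pos [ 0.4626 -0.1486  0.0411] jawdir 74.29 tool z [-0.007 -0.    -1.   ] F [-1.3   0.39  0.39] open 0.298 q [ 0.41  0.91 -0.32  2.1   1.01  0.3   0.51]
delta cm [-0.06  0.29  2.51] turn 0.3 rows 0.6
```

View pics/w5.png

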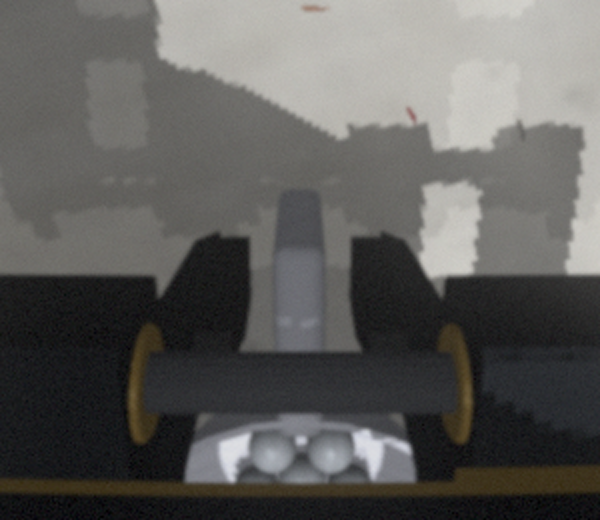

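send_rows(series=[{"delta_pos": [0, 0.2, 1], "turn": 0, "jaw": 0.7}, {"delta_pos": [0, 0.2, 2], "turn": 0, "jaw": 0.7}, {"delta_pos": [0, 0.2, 2.4], "turn": 0, "jaw": 0.8}, {"delta_pos": [0, 0.2, 2.4], "turn": 0, "jaw": 1}, {"delta_pos": [0, 0.2, 2.4], "turn": 0, "jaw": 1}, {"delta_pos": [0, 0.2, 2.4], "turn": 0, "jaw": 1}, {"delta_pos": [0, 0.2, 2.4], "turn": 0, "jaw": 1}, {"delta_pos": [0, 0.2, 2.4], "turn": 0, "jaw": 1}], force=55)

```text
clock: 7.52
tool_pos: [0.466, -0.1498, 0.0174]
eef_rot: [0.797, 0.604, -0.002, -0.001]
contact_force: [-0.3, -0.0, -2.9]
opening: 0.13
```

```bash
python3 - <<'E'
from h import *
goal([.465,-.15,.016],74)
c,s=np.cos(np.radians(7.8)),np.sin(np.radians(7.8))
b=lambda X,Y,z:np.array([.5305+c*X-s*Y,.1775+s*X+c*Y,z])
print(b(-.075,0,.24))
goal(b(-.075,0,.24),97.8)
E
```

```text
t 7.52 pos [ 0.466  -0.1498  0.0174] jawdir 74.25 tool z [-0.005 -0.    -1.   ] F [-0.34 -0.   -2.85] open 0.13 q [ 0.37  0.95 -0.25  2.1   1.07  0.23  0.46]
delta cm [-0.05 -0.09  0.14] turn 0.2 rows 0.0
[0.45619391 0.16732133 0.24      ]
t 7.52 pos [ 0.466  -0.1498  0.0174] jawdir 74.25 tool z [-0.005 -0.    -1.   ] F [-0.34 -0.   -2.85] open 0.13 q [ 0.37  0.95 -0.25  2.1   1.07  0.23  0.46]
delta cm [ 30.22  -9.67 -22.27] turn -23.6 rows 9.3
```

send_rows(series=[{"delta_pos": [0, 0, -1], "turn": 0, "jaw": 1}, {"delta_pos": [0, 0, -3], "turn": 0, "jaw": 1}, {"delta_pos": [0, 0, -6], "turn": 0, "jaw": 1}, {"delta_pos": [0, 0, -9], "turn": 0, "jaw": 1}, {"delta_pos": [1, 0, -12], "turn": -2, "jaw": 1}, {"delta_pos": [3, -0.5, -15], "turn": -5, "jaw": 1}, {"delta_pos": [6, -1.5, -17.5], "turn": -8, "jaw": 1}, {"delta_pos": [9, -2.5, -18.5], "turn": -11, "jaw": 1}], force=60)

```text
clock: 8.18
tool_pos: [0.4684, -0.056, 0.2052]
eef_rot: [0.736, 0.677, -0.001, 0.0]
contact_force: [0.6, 0.6, -3.0]
opening: 0.129
```

```bash
python3 - <<'E'
from h import *
im=vision.snapshot("scene"); cv2.imwrite("pics/s3.png",crop(im,170,80,270,220,2.7))
c,s=np.cos(np.radians(7.8)),np.sin(np.radians(7.8))
b=lambda X,Y,z:np.array([.5305+c*X-s*Y,.1775+s*X+c*Y,z])
goal(b(-.075,0,.20),97.8)
E
```

```text
t 8.23 pos [ 0.4691 -0.0472  0.2066] jawdir 85.99 tool z [ 0.003  0.006 -1.   ] F [ 0.19  5.33 -1.32] open 0.131 q [ 0.47  0.65 -0.73  2.05  0.67  0.69  0.79]
delta cm [21.3  -2.79  0.79] turn -11.8 rows 5.2
```

View pics/s3.png

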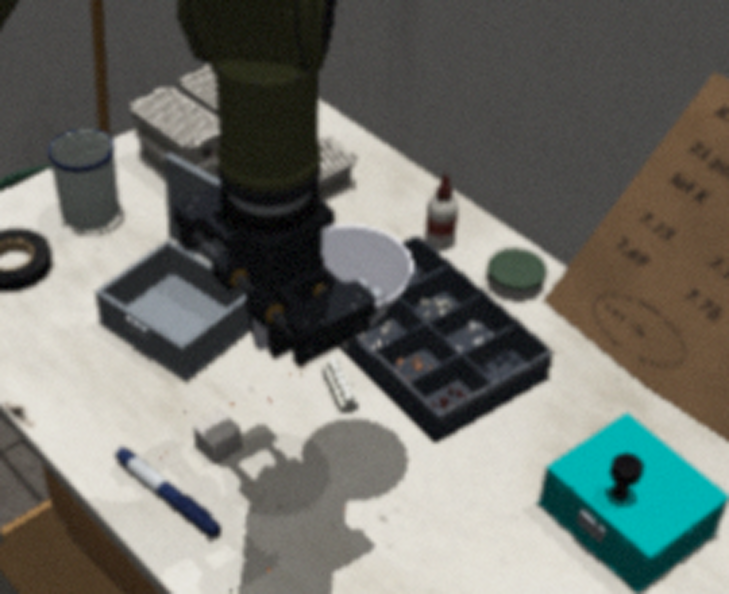

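send_rows(series=[{"delta_pos": [2.5, -0.3, 0], "turn": -2, "jaw": 1}, {"delta_pos": [5.5, -0.7, 0.2], "turn": -4, "jaw": 1}, {"delta_pos": [9, -1.1, 0.4], "turn": -6, "jaw": 1}, {"delta_pos": [12.5, -1.6, 0.5], "turn": -8, "jaw": 1}, {"delta_pos": [15.5, -2, 0.6], "turn": -10, "jaw": 1}, {"delta_pos": [18, -2.3, 0.6], "turn": -11, "jaw": 1}, {"delta_pos": [19.5, -2.6, 0.7], "turn": -12, "jaw": 1}, {"delta_pos": [20, -2.7, 0.7], "turn": -12, "jaw": 1}])

```text
clock: 8.9
tool_pos: [0.4562, 0.1485, 0.1953]
eef_rot: [0.659, 0.752, -0.001, -0.003]
contact_force: [0.3, -0.5, -2.5]
opening: 0.133
```

send_rows(series=[{"delta_pos": [0, 0, 0], "turn": 0, "jaw": 1}, {"delta_pos": [0, 0, 0], "turn": 0, "jaw": 1}])

```text
clock: 9.07
tool_pos: [0.4568, 0.1436, 0.1948]
eef_rot: [0.661, 0.75, -0.003, -0.001]
contact_force: [0.5, -0.3, -3.5]
opening: 0.129
```

```bash
python3 - <<'E'
from h import *
c,s=np.cos(np.radians(7.8)),np.sin(np.radians(7.8))
b=lambda X,Y,z:np.array([.5305+c*X-s*Y,.1775+s*X+c*Y,z])
goal(b(-.075,0,.20),97.8)
for n in("scene","top","wrist"):
    im=vision.snapshot(n); cv2.imwrite(f"pics/{n}4.png",im)
a=cv2.imread("pics/scene4.png");t=cv2.imread("pics/top4.png");w=cv2.imread("pics/wrist4.png")
cv2.imwrite("pics/m4.png",np.hstack([crop(a,170,80,160,200,2.5),crop(t,120,130,140,200,2.5)]))
cv2.imwrite("pics/m4w.png",w)
E
```

```text
t 9.07 pos [0.4568 0.1436 0.1948] jawdir 97.17 tool z [-0.006 -0.002 -1.   ] F [ 0.48 -0.26 -3.53] open 0.129 q [ 0.05  0.68 -0.74  2.03  0.71  0.71  0.56]
delta cm [ 2.36  0.23 -0.52] turn -0.6 rows 0.6
```

View pics/m4.png

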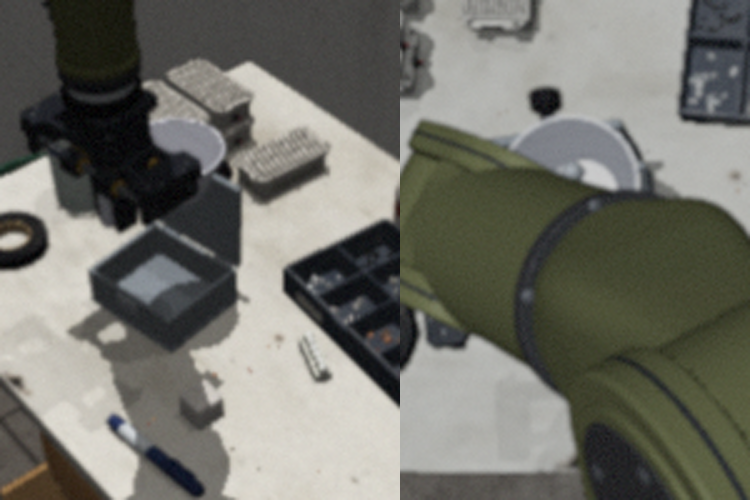

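View pics/m4w.png

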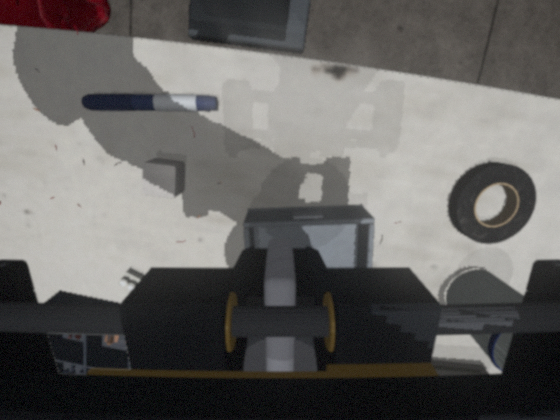

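send_rows(series=[{"delta_pos": [1.2, 0.1, -0.2], "turn": -0.6, "jaw": 1}, {"delta_pos": [2.4, 0.2, -0.5], "turn": -0.6, "jaw": 1}, {"delta_pos": [2.4, 0.2, -0.5], "turn": -0.6, "jaw": 1}, {"delta_pos": [2.4, 0.2, -0.5], "turn": -0.6, "jaw": 1}])

```text
clock: 9.55
tool_pos: [0.4561, 0.171, 0.2006]
eef_rot: [0.656, 0.755, -0.001, -0.002]
contact_force: [-0.3, 0.2, -3.1]
opening: 0.133
```

send_rows(series=[{"delta_pos": [0, 0, 0], "turn": 0, "jaw": 1}, {"delta_pos": [0, 0, 0], "turn": 0, "jaw": 1}], force=25)

```text
clock: 9.72
tool_pos: [0.4559, 0.1689, 0.2]
eef_rot: [0.657, 0.754, -0.002, -0.002]
contact_force: [-0.6, -0.4, -2.4]
opening: 0.134
```

```bash
cat > look.py <<'E'
import sys
from h import *
c,s=np.cos(np.radians(7.8)),np.sin(np.radians(7.8))
b=lambda X,Y,z:np.array([.5305+c*X-s*Y,.1775+s*X+c*Y,z])
q=r.get_state(); d=q["tool_pos"]-b(0,0,0); print("box frame mm",np.round([1000*(c*d[0]+s*d[1]),1000*(-s*d[0]+c*d[1]),1000*q["tool_pos"][2]],1))
goal(b(-.075,0,.20),97.8)
n=sys.argv[1]
a=vision.snapshot("scene")
ims=[crop(a,170,80,180,200,2.2)]
if len(sys.argv)>2:
    w=vision.snapshot("wrist"); ims.append(crop(w,180,180,180,200,2.2))
cv2.imwrite(f"pics/{n}.png",np.hstack(ims))
E
python3 look.py L1 w
```

```text
box frame mm [-75.1   1.6 200. ]
t 9.72 pos [0.4559 0.1689 0.2   ] jawdir 97.85 tool z [-0.005 -0.001 -1.   ] F [-0.62 -0.4  -2.36] open 0.134 q [ 0.01  0.68 -0.75  2.01  0.69  0.73  0.54]
delta cm [-0.16  0.01  0.  ] turn 0.1 rows 0.0
```

View pics/L1.png

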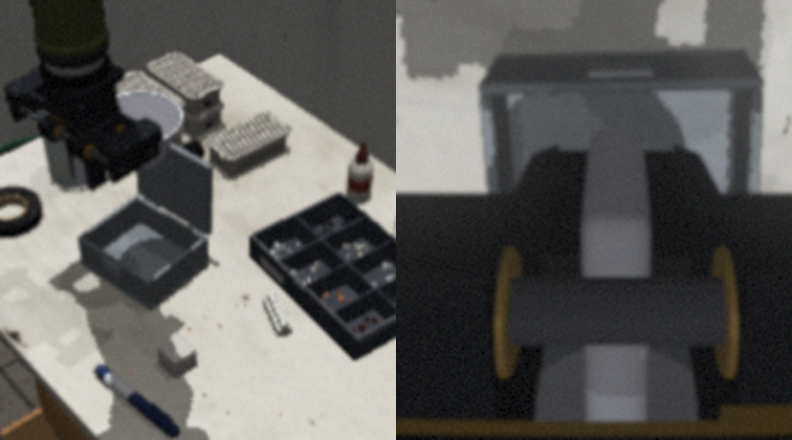

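send_rows(series=[{"delta_pos": [0, 0, 0], "turn": 0, "jaw": 1}, {"delta_pos": [0, 0, 0], "turn": 0, "jaw": 1}], force=16)

```text
clock: 9.98
tool_pos: [0.456, 0.1691, 0.2001]
eef_rot: [0.657, 0.754, -0.002, -0.002]
contact_force: [-0.4, -0.6, -3.2]
opening: 0.135
```

```bash
python3 look.py L2 w
```

```text
box frame mm [-74.9   1.8 200.1]
t 9.98 pos [0.456  0.1691 0.2001] jawdir 97.84 tool z [-0.005 -0.001 -1.   ] F [-0.39 -0.57 -3.15] open 0.135 q [ 0.01  0.68 -0.75  2.01  0.69  0.73  0.54]
delta cm [-0.18 -0.01  0.01] turn 0.0 rows 0.0
```

View pics/L2.png

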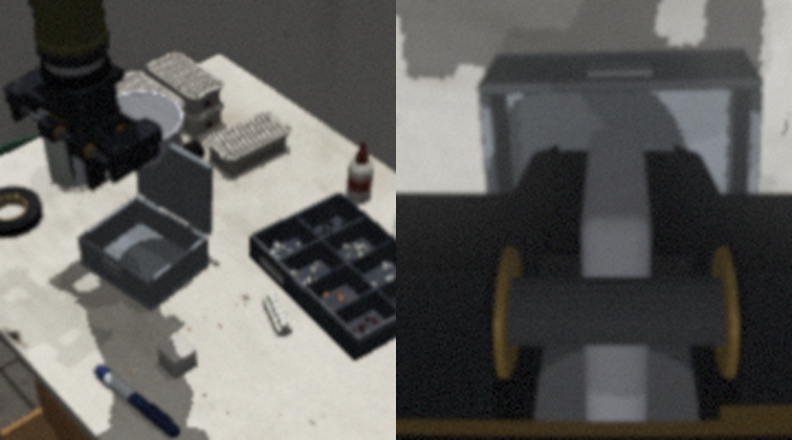

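send_rows(series=[{"delta_pos": [0, 0, 0], "turn": 0, "jaw": 1}, {"delta_pos": [0, 0, 0], "turn": 0, "jaw": 1}], force=11)

```text
clock: 10.25
tool_pos: [0.456, 0.1693, 0.2002]
eef_rot: [0.657, 0.754, -0.002, -0.002]
contact_force: [-0.4, 0.1, -1.9]
opening: 0.136
```

```bash
python3 look.py L3 w; python3 -c "
import cv2,numpy as np
a=cv2.imread('pics/L2.png').astype(int);b=cv2.imread('pics/L3.png').astype(int)
d=np.abs(a-b).mean(2);print(d[:,:396].mean(),d[:,396:].mean(),d.max())"
```

```text
box frame mm [-74.9   2.  200.2]
t 10.25 pos [0.456  0.1693 0.2002] jawdir 97.86 tool z [-0.005 -0.    -1.   ] F [-0.39  0.15 -1.89] open 0.136 q [ 0.01  0.68 -0.75  2.01  0.69  0.73  0.54]
delta cm [-0.2  -0.01  0.02] turn 0.1 rows 0.0
1.8607992806856442 2.5619566880930518 40.666666666666664
```

send_rows(series=[{"delta_pos": [0, 0, 0], "turn": 0, "jaw": 1}, {"delta_pos": [0, 0, 0], "turn": 0, "jaw": 1}], force=8)

```text
clock: 10.52
tool_pos: [0.4562, 0.1695, 0.2003]
eef_rot: [0.657, 0.754, -0.002, -0.002]
contact_force: [0.5, 0.1, -3.0]
opening: 0.134
```

```bash
python3 look.py L4 w; python3 -c "
import cv2,numpy as np
A=[cv2.GaussianBlur(cv2.imread('pics/L%d.png'%i),(9,9),3).astype(int) for i in (1,2,3,4)]
for i in range(3):
  d=np.abs(A[i]-A[i+1]).mean(2);print(d[:,:396].mean(),d[:,396:].mean(),d.max())"
```

```text
box frame mm [-74.7   2.2 200.3]
t 10.52 pos [0.4562 0.1695 0.2003] jawdir 97.86 tool z [-0.005 -0.    -1.   ] F [ 0.5   0.08 -3.03] open 0.134 q [ 0.01  0.68 -0.75  2.01  0.69  0.73  0.54]
delta cm [-0.22 -0.03  0.03] turn 0.1 rows 0.1
0.602773951637588 1.1392389807162535 20.666666666666668
0.6487297214569943 1.004811371288644 18.666666666666668
1.7277758647076826 6.605347030915212 138.0
```

View pics/L4.png

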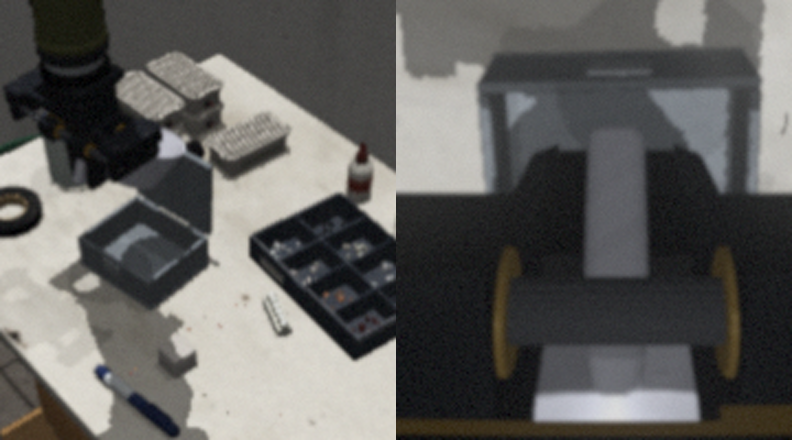

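send_rows(series=[{"delta_pos": [0, 0, 0], "turn": 0, "jaw": 1}, {"delta_pos": [0, -0.7, -0.5], "turn": 0, "jaw": 1}, {"delta_pos": [0, -1.5, -1], "turn": 0, "jaw": 1}, {"delta_pos": [0, -1.5, -1], "turn": 0, "jaw": 1}], force=30)

```text
clock: 10.95
tool_pos: [0.4394, 0.1673, 0.2112]
eef_rot: [0.656, 0.754, -0.002, -0.002]
contact_force: [-0.6, -0.3, -2.5]
opening: 0.13
```

```bash
python3 - <<'E'
from h import *
a=vision.snapshot("scene");w=vision.snapshot("wrist");t=vision.snapshot("top")
cv2.imwrite("pics/f5s.png",a);cv2.imwrite("pics/f5w.png",w)
cv2.imwrite("pics/f5.png",np.hstack([crop(a,180,80,110,130,3),crop(t,130,130,110,130,3)]))
goal([.45,.17,.2])
E
```

```text
t 11.1 pos [0.4413 0.1674 0.2106] jawdir 97.88 tool z [-0.004 -0.    -1.   ] F [-0.53  0.12 -2.82] open 0.134 q [ 0.02  0.65 -0.76  2.04  0.68  0.73  0.53]
delta cm [0.14 0.9  1.05] turn None rows 0.3
```

View pics/f5.png

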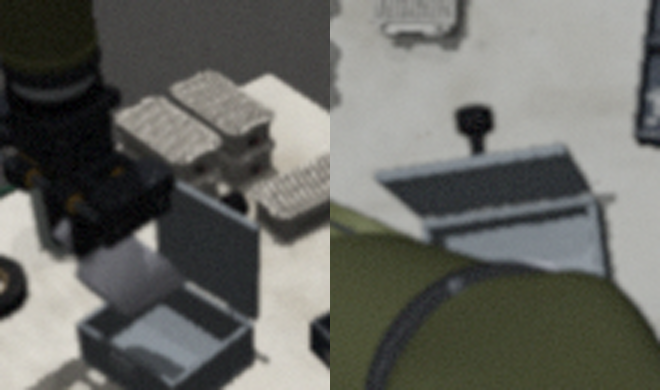

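View pics/f5w.png

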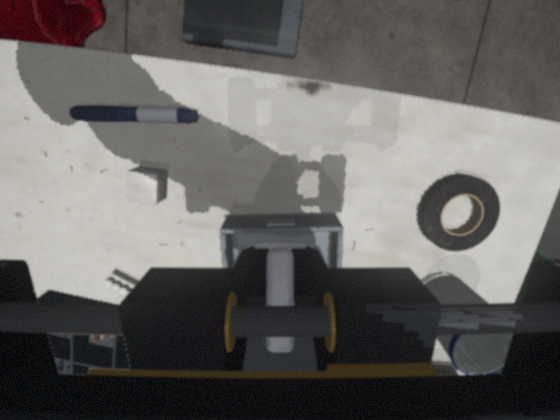

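```bash
cat > tilt.py <<'E'
from ov import *
def tcup(th,tcp,M,px=-.082,pz=.0255):
    # cup axes: x=tool y dir, z=-tool z ; M tool rot
    ex=M[:,1];ez=-M[:,2];ey=np.cross(ez,ex); piv=np.array(tcp)+.008*ez
    t=np.linspace(0,2*np.pi,40)
    circ=lambda r_,z:np.c_[r_*np.cos(t),r_*np.sin(t),0*t+z]
    P=[circ(.053,.054),circ(.029,0),np.array([(-.098,-.006,.054),(-.098,.006,.054),(-.046,.006,.054),(-.046,-.006,.054),(-.098,-.006,.054),(-.098,-.006,.01),(-.046,-.006,.01),(-.038,-.006,.01)]),
       np.array([(.053,0,.054),(.029,0,0)]),np.array([(0,.053,.054),(0,.029,0)]),np.array([(0,-.053,.054),(0,-.029,0)])]
    out=[]
    for Q in P:
        a=Q[:,0]-px;b=Q[:,2]-pz
        out.append(piv+np.outer(a*np.cos(th)+b*np.sin(th),ex)+np.outer(Q[:,1],ey)+np.outer(-a*np.sin(th)+b*np.cos(th),ez))
    return out
E
python3 - <<'E'
from tilt import *
s=r.get_state();M=R.from_quat(s["eef_rot"]).as_matrix();ps=vision.camera_params("scene")
im=cv2.imread("pics/f5s.png")
cv2.imwrite("pics/f5o.png",np.hstack([draw(im,ps,tcup(np.radians(t),s["tool_pos"],M),185,125,75,95,3.3) for t in(45,55,65)]))
E
```

```text
(no output)
```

View pics/f5o.png

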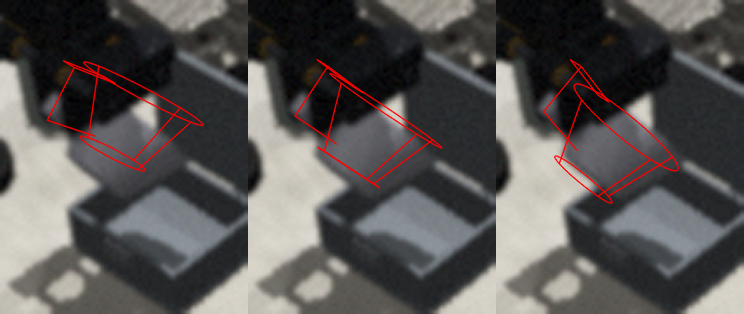

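send_rows(series=[{"delta_pos": [-0.1, 1, 0.3], "turn": 0, "jaw": 1}, {"delta_pos": [-0.1, 2.2, 1], "turn": 0, "jaw": 1}, {"delta_pos": [-0.1, 3.2, 2.2], "turn": 0, "jaw": 1}, {"delta_pos": [-0.1, 3.6, 3.6], "turn": 0, "jaw": 1}, {"delta_pos": [-0.1, 3.6, 5], "turn": 0, "jaw": 1}, {"delta_pos": [-0.1, 3.6, 6], "turn": 0, "jaw": 1}, {"delta_pos": [-0.1, 3.6, 6.4], "turn": 0, "jaw": 1}, {"delta_pos": [-0.1, 3.6, 6.4], "turn": 0, "jaw": 1}], force=30)

```text
clock: 11.77
tool_pos: [0.4764, 0.171, 0.1451]
eef_rot: [0.657, 0.754, -0.003, -0.002]
contact_force: [0.3, -0.2, -2.9]
opening: 0.133
```

```bash
cat > look2.py <<'E'
import sys
from tilt import *
c,s_=np.cos(np.radians(7.8)),np.sin(np.radians(7.8))
s=r.get_state();M=R.from_quat(s["eef_rot"]).as_matrix();ps=vision.camera_params("scene")
d=s["tool_pos"]-np.array([.5305,.1775,0]); print("box X,Y,z mm",np.round([1000*(c*d[0]+s_*d[1]),1000*(-s_*d[0]+c*d[1]),1000*s["tool_pos"][2]],1))
print("t",round(s["clock"],2),"F",np.round(s["contact_force"],1),"M",np.round(s["moment"],2),"open",round(s["opening"],3),"z",np.round(M[:,2],3))
im=vision.snapshot("scene"); cv2.imwrite(f"pics/{sys.argv[1]}_s.png",im)
B=boxpts(.5305,.1775,np.radians(7.8),1.6)
A=[crop(im,180,110,90,115,3)]+[draw(im,ps,tcup(np.radians(float(t)),s["tool_pos"],M),180,110,90,115,3) for t in sys.argv[2:4]]
cv2.imwrite(f"pics/{sys.argv[1]}.png",np.hstack(A))
E
python3 look2.py g1 60 66
```

```text
box X,Y,z mm [-54.4   0.9 145.1]
t 11.77 F [ 0.3 -0.2 -2.9] M [ 0.01  0.11 -0.01] open 0.133 z [-0.007 -0.001 -1.   ]
```

View pics/g1.png

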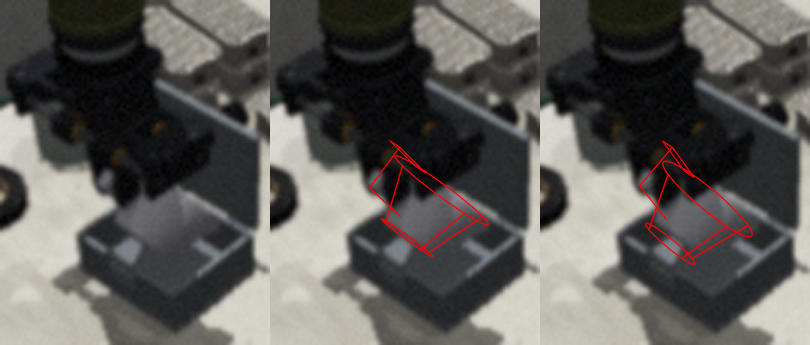

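send_rows(series=[{"delta_pos": [0, 0, 1], "turn": 0, "jaw": 1}, {"delta_pos": [0, 0, 1.8], "turn": 0, "jaw": 1}, {"delta_pos": [0, 0.3, 2.1], "turn": 0, "jaw": 1}, {"delta_pos": [0, 0.6, 2.1], "turn": 0, "jaw": 1}, {"delta_pos": [0, 0.6, 2.1], "turn": 0, "jaw": 1}], force=30)

```text
clock: 12.23
tool_pos: [0.4834, 0.1723, 0.1249]
eef_rot: [0.657, 0.754, -0.001, -0.002]
contact_force: [0.4, -1.0, -3.2]
opening: 0.133
```

send_rows(series=[{"delta_pos": [0, 0, 0], "turn": 0, "jaw": 1}, {"delta_pos": [0, 0.5, 0], "turn": 0, "jaw": 1}, {"delta_pos": [0, 1, -0.3], "turn": 0, "jaw": 1}, {"delta_pos": [0, 1.5, -0.7], "turn": 0, "jaw": 1}, {"delta_pos": [0, 2, -1.1], "turn": 0, "jaw": 1}, {"delta_pos": [0, 2.5, -1.5], "turn": 0, "jaw": 1}, {"delta_pos": [0, 3, -1.8], "turn": 0, "jaw": 1}, {"delta_pos": [0, 3.3, -2], "turn": 0, "jaw": 1}], force=11)

```text
clock: 12.9
tool_pos: [0.5163, 0.1767, 0.1455]
eef_rot: [0.657, 0.754, -0.001, -0.002]
contact_force: [-1.2, 0.6, -2.9]
opening: 0.133
```

```bash
python3 look2.py g2 70 76
```

```text
box X,Y,z mm [-14.2   1.2 145.5]
t 12.9 F [-1.2  0.6 -2.9] M [0.01 0.14 0.01] open 0.133 z [-0.004  0.    -1.   ]
```

View pics/g2.png

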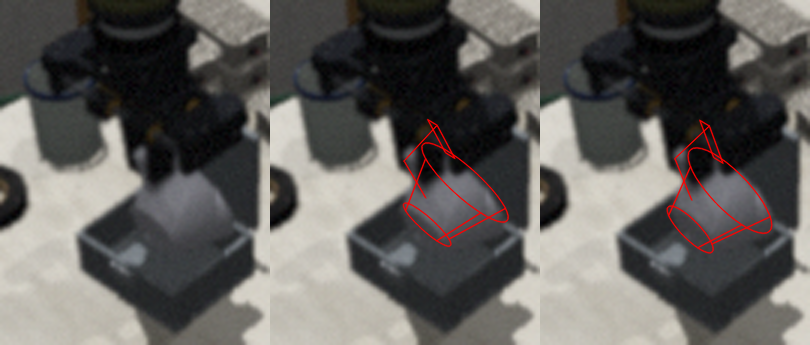

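send_rows(series=[{"delta_pos": [0, 0.6, -0.3], "turn": 0, "jaw": 1}, {"delta_pos": [0, 1.2, -0.6], "turn": 0, "jaw": 1}, {"delta_pos": [0, 1.8, -0.8], "turn": 0, "jaw": 1}, {"delta_pos": [0, 2.4, -1], "turn": 0, "jaw": 1}, {"delta_pos": [0, 3, -1.1], "turn": 0, "jaw": 1}, {"delta_pos": [0, 3.5, -1.2], "turn": 0, "jaw": 1}, {"delta_pos": [0, 3.8, -1.2], "turn": 0, "jaw": 1}], force=11)

```text
clock: 13.53
tool_pos: [0.5537, 0.1819, 0.1567]
eef_rot: [0.657, 0.754, -0.002, -0.002]
contact_force: [-0.2, 0.7, -1.2]
opening: 0.134
```

```bash
python3 look2.py g3 84 92
```

```text
box X,Y,z mm [ 23.6   1.2 156.7]
t 13.53 F [-0.2  0.7 -1.2] M [-0.06  0.31  0.01] open 0.134 z [-0.005 -0.    -1.   ]
```

View pics/g3.png

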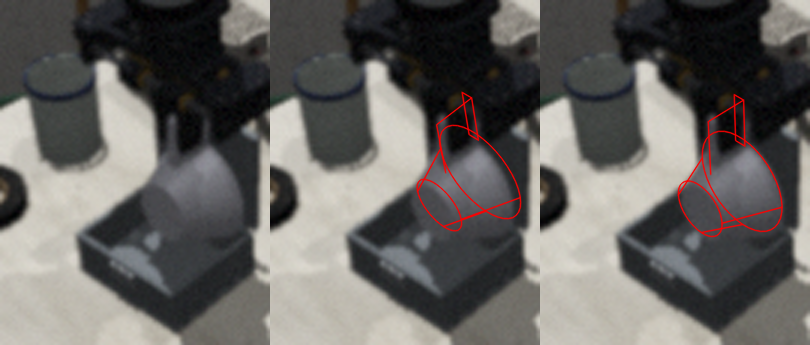

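send_rows(series=[{"delta_pos": [0, 0.5, -0.1], "turn": 0, "jaw": 1}, {"delta_pos": [0, 1, -0.1], "turn": 0, "jaw": 1}, {"delta_pos": [0, 1, -0.1], "turn": 0, "jaw": 1}], force=11)

```text
clock: 13.83
tool_pos: [0.5636, 0.1833, 0.1576]
eef_rot: [0.657, 0.754, -0.002, -0.002]
contact_force: [-0.8, 0.3, -2.4]
opening: 0.134
```

```bash
python3 look2.py g4 86 94
```

```text
box X,Y,z mm [ 33.6   1.2 157.6]
t 13.83 F [-0.8  0.3 -2.4] M [-0.04  0.34  0.12] open 0.134 z [-0.005 -0.    -1.   ]
```

View pics/g4.png

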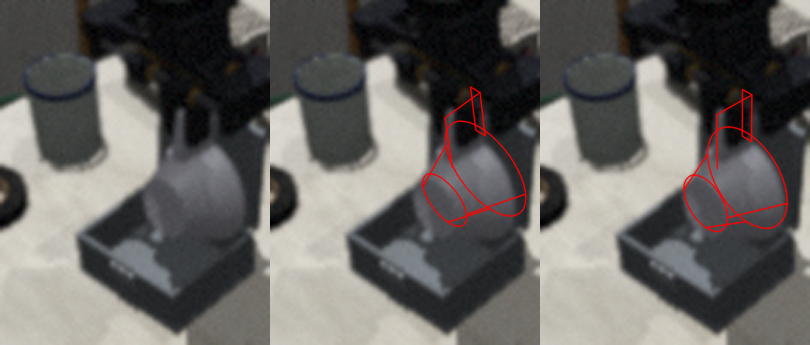

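send_rows(series=[{"delta_pos": [0, 0, 0], "turn": 0, "jaw": 1}, {"delta_pos": [0, 0, 0], "turn": 0, "jaw": 1}, {"delta_pos": [0, -0.7, 0], "turn": 0, "jaw": 1}, {"delta_pos": [0, -1.4, 0], "turn": 0, "jaw": 1}, {"delta_pos": [0, -2.1, 0], "turn": 0, "jaw": 1}, {"delta_pos": [0, -2.8, 0], "turn": 0, "jaw": 1}, {"delta_pos": [0, -3.2, 0], "turn": 0, "jaw": 1}, {"delta_pos": [0, -3.2, 0], "turn": 0, "jaw": 1}], force=45)

```text
clock: 14.55
tool_pos: [0.53, 0.1787, 0.158]
eef_rot: [0.657, 0.754, -0.002, -0.002]
contact_force: [-0.2, 0.6, -1.6]
opening: 0.13
```

```bash
python3 look2.py g5 86 94; python3 - <<'E'
from h import *
t=vision.snapshot("top"); w=vision.snapshot("wrist")
cv2.imwrite("pics/g5b.png",np.hstack([crop(t,130,130,120,130,3),crop(w,180,150,200,217,1.8)]))
E
```

```text
box X,Y,z mm [ -0.3   1.2 158. ]
t 14.55 F [-0.2  0.6 -1.6] M [ 0.06 -0.07  0.01] open 0.13 z [-0.006 -0.001 -1.   ]Traceback (most recent call last):
  File "<stdin>", line 3, in <module>
    return _nx.concatenate(arrs, 1, dtype=dtype, casting=casting)
           ~~~~~~~~~~~~~~~^^^^^^^^^^^^^^^^^^^^^^^^^^^^^^^^^^^^^^^
ValueError: all the input array dimensions except for the concatenation axis must match exactly, but along dimension 0, the array at index 0 has size 390 and the array at index 1 has size 391
```

View pics/g5.png

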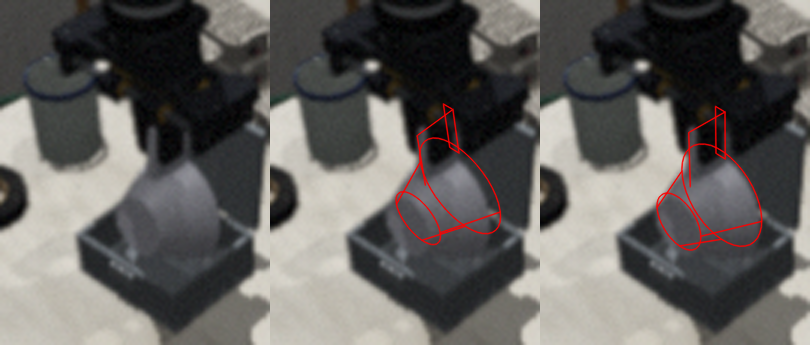

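send_rows(series=[{"delta_pos": [0, 0.2, -1], "turn": 0, "jaw": 1}, {"delta_pos": [0, 0, -2], "turn": 0, "jaw": 1}, {"delta_pos": [0, 0.2, -3], "turn": 0, "jaw": 1}, {"delta_pos": [0, 0, -4], "turn": 0, "jaw": 1}, {"delta_pos": [0, 0, -5.5], "turn": 0, "jaw": 1}, {"delta_pos": [0, 0, -6], "turn": 0, "jaw": 1}])

```text
clock: 15.2
tool_pos: [0.5323, 0.1797, 0.2205]
eef_rot: [0.657, 0.754, 0.0, -0.001]
contact_force: [-0.3, 0.5, -0.7]
opening: 0.133
```

```bash
python3 look2.py g6 90 96; python3 - <<'E'
from h import *
t=vision.snapshot("top"); w=vision.snapshot("wrist");cv2.imwrite("pics/g6t.png",t);cv2.imwrite("pics/g6w.png",w)
cv2.imwrite("pics/g6b.png",np.hstack([crop(t,130,130,120,130,3),crop(w,180,150,180,195,2)]))
E
```

```text
box X,Y,z mm [  2.1   1.9 220.5]
t 15.2 F [-0.3  0.5 -0.7] M [ 0.06 -0.08 -0.06] open 0.133 z [-0.002  0.002 -1.   ]
```

View pics/g6.png

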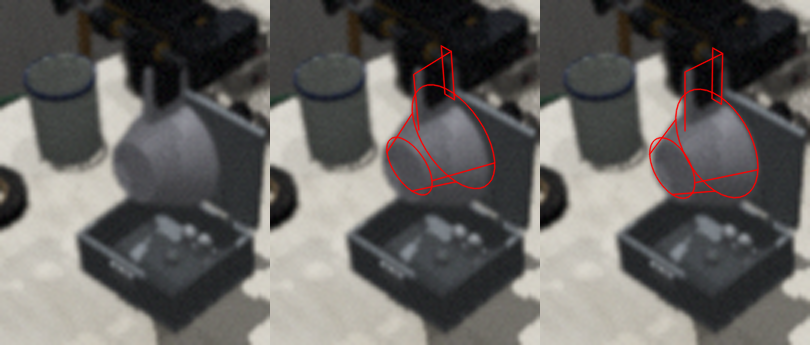

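View pics/g6b.png

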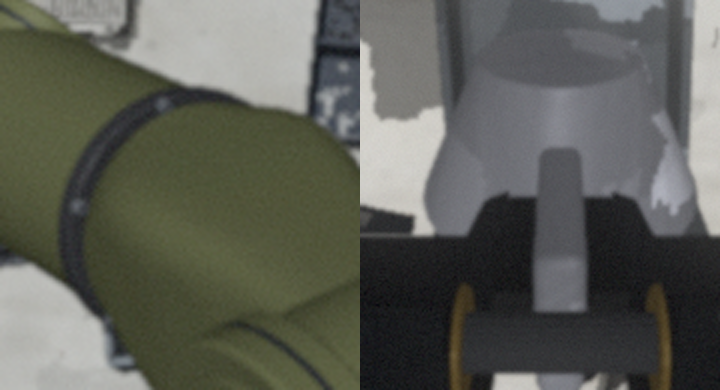

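```bash
python3 - <<'E'
from h import *
a=cv2.imread("pics/g6_s.png")
cv2.imwrite("pics/z6.png",cv2.convertScaleAbs(crop(a,200,165,70,60,10),alpha=1.5,beta=10))
for d in nets.boxes_of("scene","ball0_center")[:9]: print(round(d["score"],2),np.round(np.array(d["location"])[::-1]*[560,420],1))
E
```

```text
(no output)
```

View pics/z6.png

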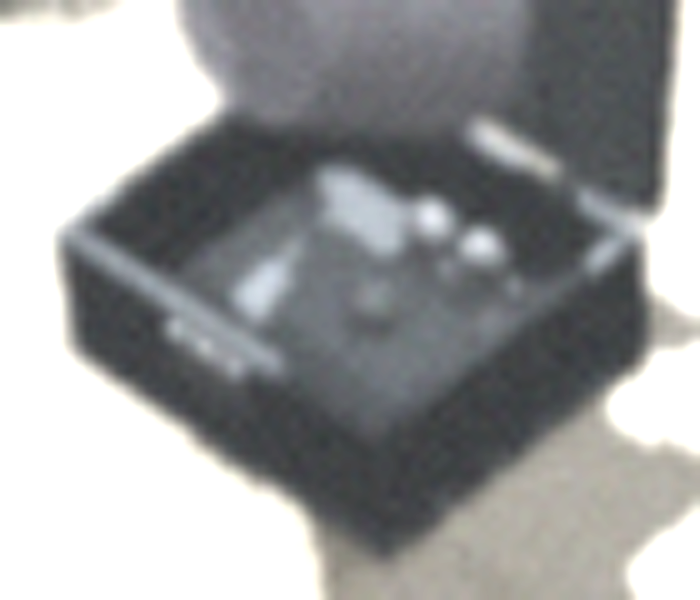

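```bash
python3 - <<'E'
from h import *
pt=vision.camera_params("top")
for n,uv,z in [("tray corner",(327,187),.02),("teal BL",(380,180),.02),("teal BR",(438,180),.02),("pliers",(434,270),0),("gauge",(266,257),.03),("strip",(277,198),.02),("marker ends",(245,293),0.015),("marker",(304,289),.015)]:
    print(n,np.round(onz(pt,[uv],z)[0],3))
E
```

```text
tray corner [ 0.617 -0.117  0.02 ]
teal BL [ 0.633 -0.238  0.02 ]
teal BR [ 0.634 -0.368  0.02 ]
pliers [ 0.432 -0.356  0.   ]
gauge [0.455 0.019 0.03 ]
strip [ 0.591 -0.004  0.02 ]
marker ends [0.377 0.065 0.015]
marker [ 0.387 -0.066  0.015]
```

send_rows(series=[{"delta_pos": [0, -0.7, 0], "turn": 0, "jaw": 1}, {"delta_pos": [0, 0.7, 0.5], "turn": 0, "jaw": 1}, {"delta_pos": [0, -0.7, -0.3], "turn": 0, "jaw": 1}, {"delta_pos": [0, 0.5, 0.3], "turn": 0, "jaw": 1}, {"delta_pos": [0, 0, 0], "turn": 0, "jaw": 1}])

```text
clock: 15.82
tool_pos: [0.5321, 0.1783, 0.2163]
eef_rot: [0.657, 0.754, -0.002, -0.002]
contact_force: [0.3, -0.3, -2.2]
opening: 0.129
```

send_rows(series=[{"delta_pos": [-2, -0.8, 0], "turn": 0, "jaw": 1}, {"delta_pos": [-5, -1.5, 0], "turn": 3, "jaw": 1}, {"delta_pos": [-9, -2, 0], "turn": 9, "jaw": 1}, {"delta_pos": [-13, -2.2, 0], "turn": 15, "jaw": 1}, {"delta_pos": [-17, -2.4, 0], "turn": 21, "jaw": 1}, {"delta_pos": [-21, -2.6, 0], "turn": 27, "jaw": 1}, {"delta_pos": [-25, -2.8, 0], "turn": 33, "jaw": 1}, {"delta_pos": [-29, -3, 0], "turn": 39, "jaw": 1}])

```text
clock: 16.48
tool_pos: [0.5402, -0.1143, 0.2177]
eef_rot: [0.872, 0.489, -0.003, -0.001]
contact_force: [0.8, 0.8, -1.9]
opening: 0.13
```

```bash
python3 - <<'E'
from h import *
goal([.556,-.213,.20],35)
a=vision.snapshot("scene");t=vision.snapshot("top");cv2.imwrite("pics/h1s.png",a);cv2.imwrite("pics/h1t.png",t)
cv2.imwrite("pics/h1.png",np.hstack([crop(a,200,125,75,95,4),crop(t,140,165,110,95,4)]))
for n in("scene","top"):
  for d in nets.boxes_of(n,"ball0_center")[:9]: print(n,round(d["score"],2),np.round(np.array(d["location"])[::-1]*[560,420],1))
E
```

```text
t 16.48 pos [ 0.5402 -0.1143  0.2177] jawdir 58.57 tool z [-0.006 -0.    -1.   ] F [ 0.8   0.79 -1.91] open 0.13 q [ 0.49  0.7  -0.62  1.8   0.53  0.82  0.63]
delta cm [-7.59  6.51  1.76] turn 23.6 rows 2.4
```

View pics/h1.png

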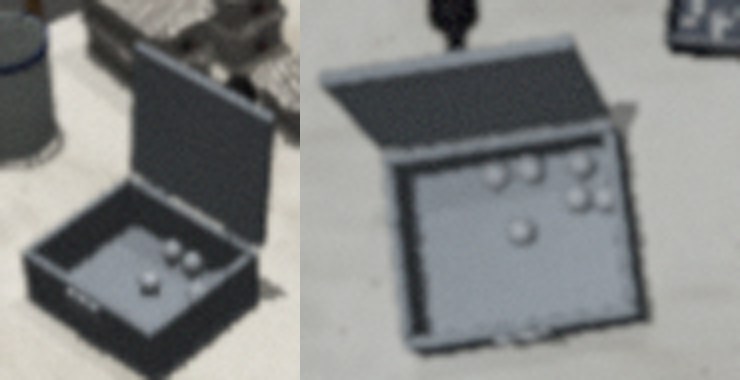

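View pics/h1s.png

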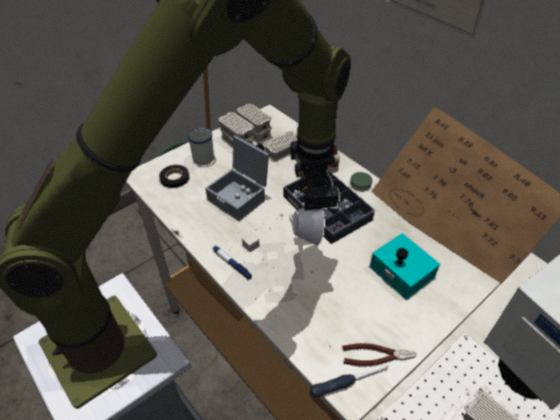

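send_rows(series=[{"delta_pos": [-2, 2, 0], "turn": 6, "jaw": 1}, {"delta_pos": [-4.5, 4.2, 0.5], "turn": 12, "jaw": 1}, {"delta_pos": [-6.5, 5.8, 1.5], "turn": 18, "jaw": 1}, {"delta_pos": [-7.4, 6.4, 3], "turn": 22, "jaw": 1}, {"delta_pos": [-7.4, 6.4, 4.5], "turn": 23, "jaw": 1}, {"delta_pos": [-7.4, 6.4, 5.5], "turn": 23, "jaw": 1}, {"delta_pos": [-7.4, 6.4, 6], "turn": 23, "jaw": 1}, {"delta_pos": [-7.4, 6.4, 6], "turn": 23, "jaw": 1}])

```text
clock: 17.35
tool_pos: [0.5571, -0.2065, 0.1568]
eef_rot: [0.951, 0.31, -0.003, -0.002]
contact_force: [-0.5, 0.3, -1.0]
opening: 0.132
```

```bash
cat > look3.py <<'E'
import sys
from tilt import *
s=r.get_state();M=R.from_quat(s["eef_rot"]).as_matrix();ps=vision.camera_params("scene")
goal([.47,-.09,.016],35)
im=vision.snapshot("scene"); cv2.imwrite(f"pics/{sys.argv[1]}_s.png",im)
A=[crop(im,250,170,110,130,2.4)]+[draw(im,ps,tcup(np.radians(float(t)),s["tool_pos"],M),250,170,110,130,2.4) for t in sys.argv[2:4]]
cv2.imwrite(f"pics/{sys.argv[1]}.png",np.hstack(A))
E
python3 look3.py p1 90 96
```

```text
t 17.35 pos [ 0.5571 -0.2065  0.1568] jawdir 36.1 tool z [-0.007  0.002 -1.   ] F [-0.52  0.34 -0.96] open 0.132 q [ 0.54  0.81 -0.47  1.73  0.51  0.74  0.44]
delta cm [ -0.11 -14.47  14.16] turn 1.1 rows 4.9
```

View pics/p1.png

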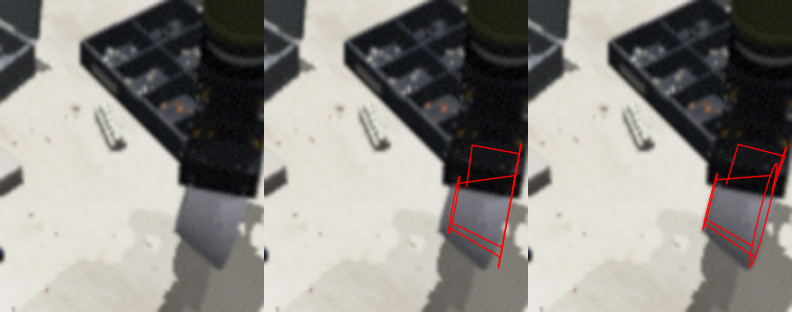

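send_rows(series=[{"delta_pos": [0, 0, 1.5], "turn": 1, "jaw": 1}, {"delta_pos": [0, 0, 2.6], "turn": 1, "jaw": 1}, {"delta_pos": [0, -0.5, 3.1], "turn": 1, "jaw": 1}, {"delta_pos": [0, -1.2, 3.2], "turn": 1, "jaw": 1}, {"delta_pos": [0, -2, 3.4], "turn": 1, "jaw": 1}, {"delta_pos": [0, -2.8, 3.6], "turn": 1, "jaw": 1}, {"delta_pos": [0, -3.4, 3.8], "turn": 1, "jaw": 1}, {"delta_pos": [0, -4, 4], "turn": 1, "jaw": 1}], force=11)

```text
clock: 18.07
tool_pos: [0.5341, -0.1755, 0.118]
eef_rot: [0.954, 0.3, -0.002, -0.001]
contact_force: [1.0, -0.6, 0.3]
opening: 0.136
```

```bash
python3 look3.py p2 80 88
```

```text
t 18.07 pos [ 0.5341 -0.1755  0.118 ] jawdir 34.94 tool z [-0.004  0.    -1.   ] F [ 1.02 -0.56  0.3 ] open 0.136 q [ 0.47  0.82 -0.41  1.85  0.56  0.58  0.31]
delta cm [ -0.33 -10.65  10.22] turn -0.1 rows 3.5
```

View pics/p2.png

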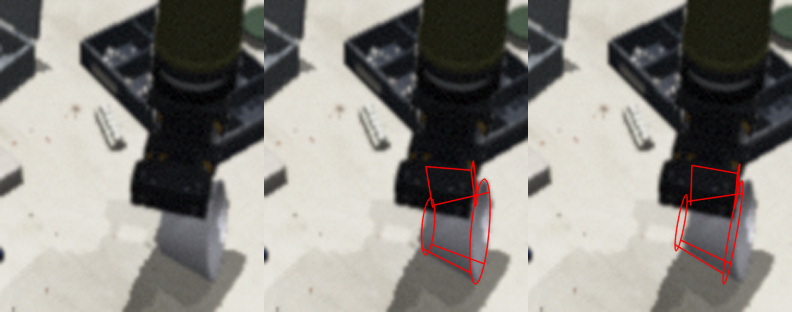

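send_rows(series=[{"delta_pos": [0, -0.8, 0.5], "turn": 0, "jaw": 1}, {"delta_pos": [0, -1.6, 1], "turn": 0, "jaw": 1}, {"delta_pos": [0, -2.4, 1.4], "turn": 0, "jaw": 1}, {"delta_pos": [0, -3.2, 1.8], "turn": 0, "jaw": 1}, {"delta_pos": [0, -3.9, 2.1], "turn": 0, "jaw": 1}, {"delta_pos": [0, -4.6, 2.4], "turn": 0, "jaw": 1}, {"delta_pos": [0, -5.4, 2.7], "turn": 0, "jaw": 1}, {"delta_pos": [0, -6.2, 3], "turn": 0, "jaw": 1}], force=11)

```text
clock: 18.78
tool_pos: [0.4984, -0.1261, 0.0879]
eef_rot: [0.954, 0.299, -0.002, -0.0]
contact_force: [0.6, -1.1, 0.7]
opening: 0.134
```

```bash
python3 look3.py p3 50 60
```

```text
t 18.78 pos [ 0.4984 -0.1261  0.0879] jawdir 34.81 tool z [-0.004 -0.001 -1.   ] F [ 0.62 -1.1   0.72] open 0.134 q [ 0.34  0.83 -0.31  2.01  0.62  0.4   0.16]
delta cm [-0.24 -4.58  7.2 ] turn -0.2 rows 2.0
```

View pics/p3.png

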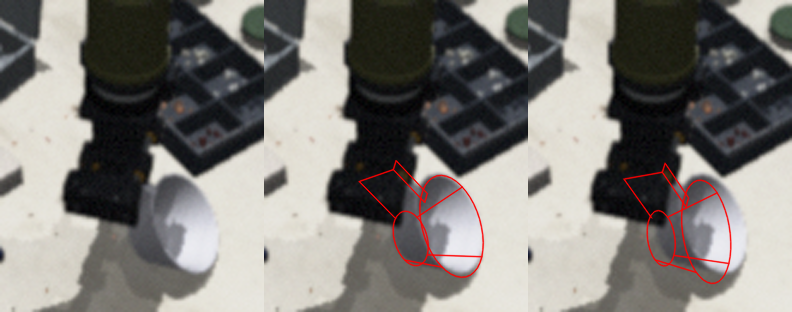

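send_rows(series=[{"delta_pos": [0, -0.8, 0.4], "turn": 0, "jaw": 1}, {"delta_pos": [0, -1.6, 0.9], "turn": 0, "jaw": 1}, {"delta_pos": [0, -2.3, 1.5], "turn": 0, "jaw": 1}, {"delta_pos": [0, -3, 2.1], "turn": 0, "jaw": 1}, {"delta_pos": [0, -3.6, 2.8], "turn": 0, "jaw": 1}, {"delta_pos": [0, -4.2, 3.6], "turn": 0, "jaw": 1}, {"delta_pos": [0, -4.7, 4.4], "turn": 0, "jaw": 1}, {"delta_pos": [0, -5, 5], "turn": 0, "jaw": 1}], force=11)

```text
clock: 19.5
tool_pos: [0.4689, -0.0846, 0.0375]
eef_rot: [0.954, 0.3, -0.003, -0.001]
contact_force: [0.7, -0.8, 1.7]
opening: 0.133
```

```bash
python3 look3.py p4 10 20
```

```text
t 19.5 pos [ 0.4689 -0.0846  0.0375] jawdir 34.87 tool z [-0.006 -0.001 -1.   ] F [ 0.71 -0.83  1.67] open 0.133 q [ 0.15  0.9  -0.12  2.14  0.69  0.15  0.  ]
delta cm [-0.2   0.51  2.15] turn -0.1 rows 0.5
```

View pics/p4.png

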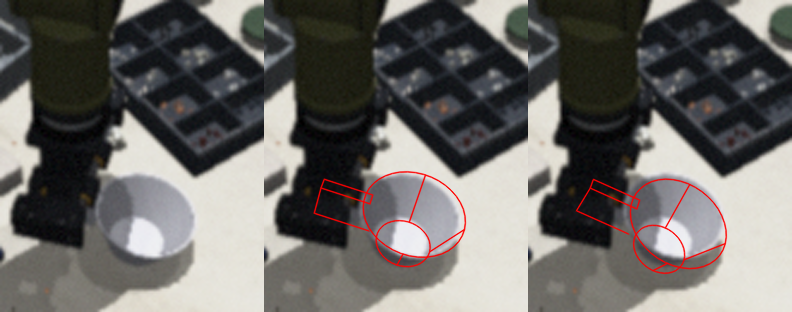

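send_rows(series=[{"delta_pos": [0, 0, 0.5], "turn": 0, "jaw": 1}, {"delta_pos": [0, 0, 0.9], "turn": 0, "jaw": 1}, {"delta_pos": [0, 0, 1.3], "turn": 0, "jaw": 1}, {"delta_pos": [0, 0, 1.5], "turn": 0, "jaw": 1}], force=9)

```text
clock: 19.88
tool_pos: [0.4693, -0.0847, 0.0227]
eef_rot: [0.954, 0.3, -0.003, -0.001]
contact_force: [-1.7, 1.6, 1.7]
opening: 0.133
```

```bash
python3 look3.py p5 0 6
```

```text
t 19.88 pos [ 0.4693 -0.0847  0.0227] jawdir 34.86 tool z [-0.006 -0.    -1.   ] F [-1.71  1.65  1.73] open 0.133 q [ 0.13  0.93 -0.08  2.14  0.7   0.1  -0.01]
delta cm [-0.24  0.47  0.67] turn -0.1 rows 0.2
```

View pics/p5.png

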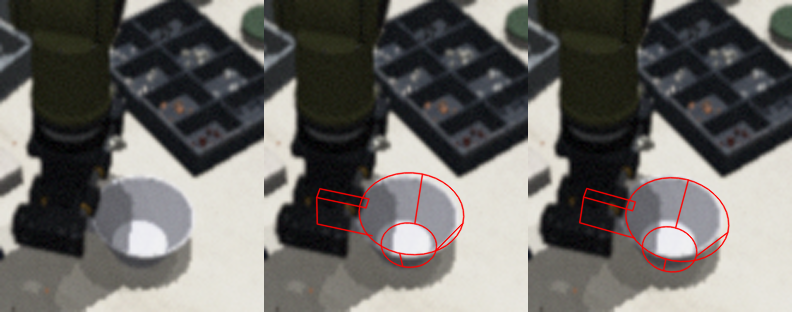

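send_rows(series=[{"delta_pos": [0, 0, 0.3], "turn": 0, "jaw": 1}, {"delta_pos": [0, 0, 0.5], "turn": 0, "jaw": 1}, {"delta_pos": [0, 0, 0.5], "turn": 0, "jaw": 1}], force=6)

```text
clock: 20.18
tool_pos: [0.4694, -0.0847, 0.0179]
eef_rot: [0.954, 0.3, -0.003, -0.001]
contact_force: [-0.7, 0.7, -1.5]
opening: 0.137
```

```bash
python3 look3.py p6 0 4
```

```text
t 20.18 pos [ 0.4694 -0.0847  0.0179] jawdir 34.87 tool z [-0.005 -0.    -1.   ] F [-0.67  0.69 -1.55] open 0.137 q [ 0.13  0.94 -0.07  2.14  0.71  0.09 -0.01]
delta cm [-0.25  0.46  0.19] turn -0.1 rows 0.1
```

View pics/p6.png

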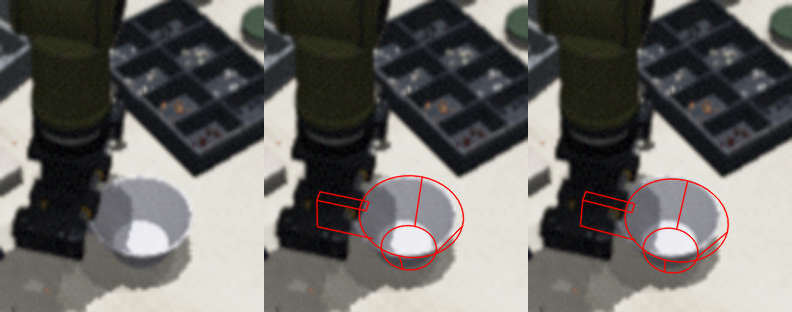

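send_rows(series=[{"delta_pos": [0, 0, 0], "turn": 0, "jaw": 0.8}, {"delta_pos": [0, 0, 0], "turn": 0, "jaw": 0.6}, {"delta_pos": [0, 0, 0], "turn": 0, "jaw": 0.5}, {"delta_pos": [0, 0, 0], "turn": 0, "jaw": 0.5}, {"delta_pos": [0, 0, -1.5], "turn": 0, "jaw": 0.5}, {"delta_pos": [0, 0, -4], "turn": 0, "jaw": 0.5}, {"delta_pos": [0, 0, -8], "turn": 0, "jaw": 0.6}, {"delta_pos": [0, 0, -12], "turn": 0, "jaw": 0.8}], force=20)

```text
clock: 20.9
tool_pos: [0.4691, -0.0847, 0.1391]
eef_rot: [0.954, 0.3, -0.004, -0.001]
contact_force: [1.0, 0.4, 0.4]
opening: 0.376
```

```bash
python3 - <<'E'
from h import *
im=vision.snapshot("scene"); t=vision.snapshot("top"); cv2.imwrite("pics/p7s.png",im);cv2.imwrite("pics/p7t.png",t)
cv2.imwrite("pics/p7.png",np.hstack([crop(im,190,110,150,180,2.5),crop(t,130,150,150,180,2.5)]))
goal([.6,.0,.25],97.8)
E
```

```text
t 21.0 pos [ 0.473  -0.0849  0.1429] jawdir 34.81 tool z [ 0.004 -0.    -1.   ] F [ 1.   -0.12 -0.08] open 0.284 q [ 0.31  0.71 -0.37  2.09  0.58  0.44  0.09]
delta cm [ 15.31   0.31 -10.65] turn -63.0 rows 4.5
```

View pics/p7.png

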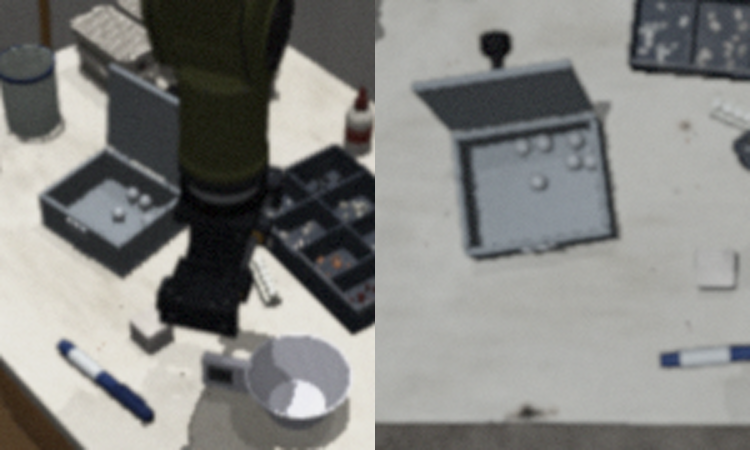

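```bash
python3 - <<'E'
from h import *
c,s=np.cos(np.radians(7.8)),np.sin(np.radians(7.8))
b=lambda X,Y,z:np.array([.5305+c*X-s*Y,.1775+s*X+c*Y,z])
goal(b(.11,-.038,.25),97.8)
E
```

```text
t 21.0 pos [ 0.473  -0.0849  0.1429] jawdir 34.81 tool z [ 0.004 -0.    -1.   ] F [ 1.   -0.12 -0.08] open 0.284 q [ 0.31  0.71 -0.37  2.09  0.58  0.44  0.09]
delta cm [ 27.81  -9.85 -10.64] turn -63.0 rows 7.5
```

send_rows(series=[{"delta_pos": [1.5, -0.5, -3], "turn": -5, "jaw": 1}, {"delta_pos": [4, -1.4, -6], "turn": -11, "jaw": 1}, {"delta_pos": [7, -2.5, -8.5], "turn": -18, "jaw": 1}, {"delta_pos": [10.5, -3.7, -10], "turn": -25, "jaw": 1}, {"delta_pos": [14, -5, -10.6], "turn": -32, "jaw": 1}, {"delta_pos": [17.5, -6.2, -10.6], "turn": -39, "jaw": 1}, {"delta_pos": [21, -7.4, -10.6], "turn": -46, "jaw": 1}, {"delta_pos": [24.5, -8.7, -10.6], "turn": -53, "jaw": 1}])

```text
clock: 21.67
tool_pos: [0.6227, 0.1273, 0.2426]
eef_rot: [0.718, 0.696, -0.003, -0.001]
contact_force: [0.1, -0.2, -0.2]
opening: 0.005
```

```bash
python3 - <<'E'
from h import *
c,s=np.cos(np.radians(7.8)),np.sin(np.radians(7.8))
b=lambda X,Y,z:np.array([.5305+c*X-s*Y,.1775+s*X+c*Y,z])
goal(b(.11,-.038,.25),97.8)
E
```

```text
t 21.67 pos [0.6227 0.1273 0.2426] jawdir 88.15 tool z [-0.006 -0.002 -1.   ] F [ 0.11 -0.17 -0.25] open 0.005 q [ 0.11  0.8  -0.75  1.52  0.59  1.07  0.76]
delta cm [ 2.82  2.1  -0.75] turn -9.7 rows 0.9
```

send_rows(series=[{"delta_pos": [1, 1.2, 0], "turn": -5, "jaw": 1}, {"delta_pos": [2, 2.1, 0], "turn": -9.5, "jaw": 1}, {"delta_pos": [2, 2.1, 0], "turn": -9.5, "jaw": 1}, {"delta_pos": [2, 2.1, 0], "turn": -9.5, "jaw": 1}])

```text
clock: 22.0
tool_pos: [0.6431, 0.1459, 0.242]
eef_rot: [0.661, 0.75, -0.003, -0.002]
contact_force: [-0.1, 0.5, 0.3]
opening: 0.004
```

```bash
python3 - <<'E'
from h import *
c,s=np.cos(np.radians(7.8)),np.sin(np.radians(7.8))
b=lambda X,Y,z:np.array([.5305+c*X-s*Y,.1775+s*X+c*Y,z])
goal(b(.11,-.038,.146),97.8)
w=vision.snapshot("wrist"); cv2.imwrite("pics/q1.png",w)
E
```

```text
t 22.0 pos [0.6431 0.1459 0.242 ] jawdir 97.27 tool z [-0.007 -0.001 -1.   ] F [-0.07  0.53  0.31] open 0.004 q [ 0.09  0.85 -0.79  1.43  0.62  1.13  0.9 ]
delta cm [0.86 0.33 9.59] turn -0.5 rows 2.3
```

View pics/q1.png

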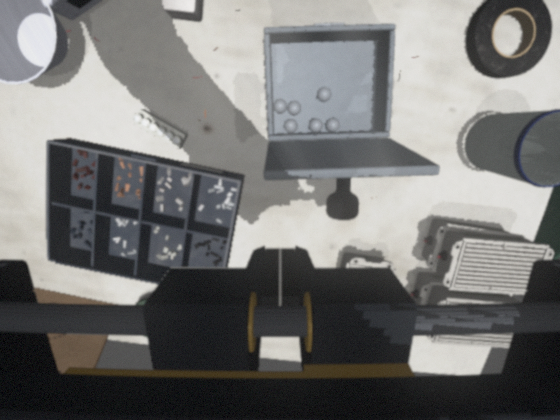

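send_rows(series=[{"delta_pos": [0.8, 0.3, 2], "turn": 0, "jaw": 1}, {"delta_pos": [0.8, 0.3, 5], "turn": 0, "jaw": 1}, {"delta_pos": [0.8, 0.3, 8], "turn": 0, "jaw": 1}, {"delta_pos": [0.8, 0.3, 9.5], "turn": 0, "jaw": 1}, {"delta_pos": [0.8, 0, 9.7], "turn": 0, "jaw": 1}, {"delta_pos": [0.8, -1, 9.7], "turn": 0, "jaw": 1}, {"delta_pos": [0.8, -2, 9.7], "turn": 0, "jaw": 1}, {"delta_pos": [0.8, -3, 9.7], "turn": 0, "jaw": 1}])

```text
clock: 22.72
tool_pos: [0.6131, 0.1497, 0.1482]
eef_rot: [0.661, 0.75, -0.0, -0.001]
contact_force: [1.8, -0.7, 1.2]
opening: 0.002
```

```bash
cat > bx.py <<'E'
from h import *
c,s_=np.cos(np.radians(7.8)),np.sin(np.radians(7.8))
s=r.get_state()
d=s["tool_pos"]-np.array([.5305,.1775,0]); print("box X,Y,z mm",np.round([1000*(c*d[0]+s_*d[1]),1000*(-s_*d[0]+c*d[1]),1000*s["tool_pos"][2]],1),"t",round(s["clock"],2),"F",np.round(s["contact_force"],1))
E
python3 bx.py
```

```text
box X,Y,z mm [ 78.1 -38.7 148.2] t 22.72 F [ 1.8 -0.7  1.2]
```

send_rows(series=[{"delta_pos": [0, -1.2, 0.1], "turn": 0, "jaw": 1}, {"delta_pos": [0, -2.4, 0.2], "turn": 0, "jaw": 1}, {"delta_pos": [0, -3.3, 0.4], "turn": 0, "jaw": 1}, {"delta_pos": [0, -4.1, 0.6], "turn": 0, "jaw": 1}, {"delta_pos": [0, -4.9, 1], "turn": 0, "jaw": 1}, {"delta_pos": [0, -5.6, 1.4], "turn": 0, "jaw": 1}, {"delta_pos": [0, -6.3, 1.9], "turn": 0, "jaw": 1}, {"delta_pos": [0, -7, 2.4], "turn": 0, "jaw": 1}])

```text
clock: 23.38
tool_pos: [0.543, 0.1407, 0.1233]
eef_rot: [0.661, 0.751, -0.001, -0.001]
contact_force: [1.9, 0.6, 0.1]
opening: 0.001
```

```bash
python3 bx.py;  python3 - <<'E'
from h import *
im=vision.snapshot("scene"); cv2.imwrite("pics/r1.png",crop(im,170,90,150,150,3.5))
E
```

```text
box X,Y,z mm [  7.4 -38.1 123.3] t 23.38 F [1.9 0.6 0.1]
```

View pics/r1.png

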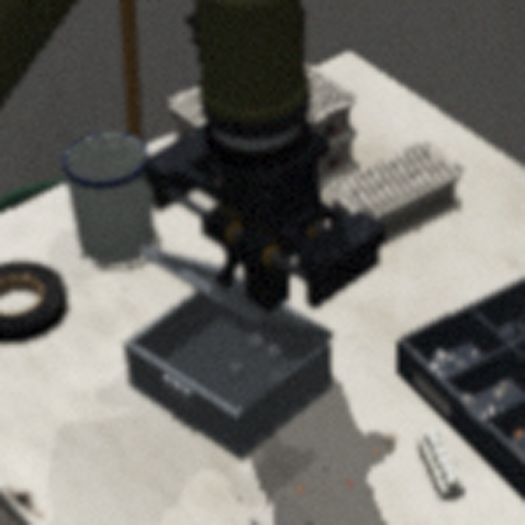

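Lid is following (about 0.8 rad). Continue down the arc.

send_rows(series=[{"delta_pos": [0, -0.6, 0.6], "turn": 0, "jaw": 1}, {"delta_pos": [0, -1.2, 1.2], "turn": 0, "jaw": 1}, {"delta_pos": [0, -1.6, 1.9], "turn": 0, "jaw": 1}, {"delta_pos": [0, -2, 2.6], "turn": 0, "jaw": 1}, {"delta_pos": [0, -2.3, 3.4], "turn": 0, "jaw": 1}, {"delta_pos": [0, -2.6, 4.2], "turn": 0, "jaw": 1}, {"delta_pos": [0, -2.8, 4.9], "turn": 0, "jaw": 1}, {"delta_pos": [0, -2.8, 5.3], "turn": 0, "jaw": 1}])

```text
clock: 24.1
tool_pos: [0.5136, 0.1374, 0.0693]
eef_rot: [0.66, 0.751, -0.003, -0.002]
contact_force: [-9.3, -5.3, 51.5]
opening: 0.011
```

```bash
python3 bx.py;  python3 - <<'E'
from h import *
im=vision.snapshot("scene"); cv2.imwrite("pics/r2.png",crop(im,170,90,150,150,3.5))
E
```

```text
box X,Y,z mm [-22.2 -37.5  69.3] t 24.1 F [-9.3 -5.3 51.5]
```

View pics/r2.png

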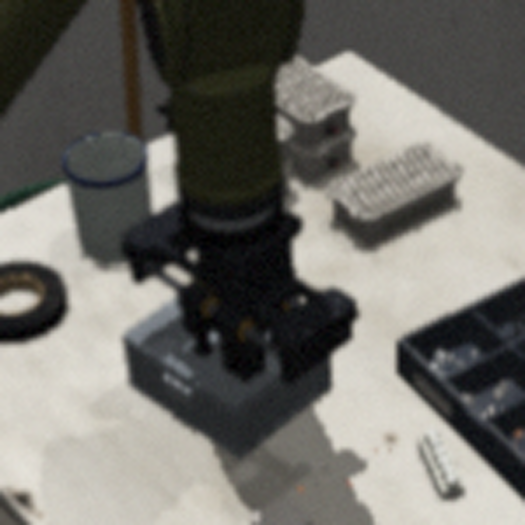

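send_rows(series=[{"delta_pos": [0, 0, -1], "turn": 0, "jaw": 1}, {"delta_pos": [0, 0, -3], "turn": 0, "jaw": 1}, {"delta_pos": [0, 0, -6], "turn": 0, "jaw": 1}, {"delta_pos": [0, 0, -10], "turn": 0, "jaw": 1}, {"delta_pos": [0, -2, -14], "turn": 0, "jaw": 1}, {"delta_pos": [-3, -4, -17], "turn": 0, "jaw": 1}, {"delta_pos": [-7, -6, -18], "turn": 0, "jaw": 1}, {"delta_pos": [-11, -7, -18], "turn": 0, "jaw": 1}])

```text
clock: 24.82
tool_pos: [0.4618, 0.0304, 0.2524]
eef_rot: [0.658, 0.753, 0.0, -0.0]
contact_force: [0.5, -1.1, -0.1]
opening: 0.003
```

send_rows(series=[{"delta_pos": [-4, 0, 0], "turn": 0, "jaw": 1}, {"delta_pos": [-8, 0, 0], "turn": 0, "jaw": 1}, {"delta_pos": [-11, 0, 0], "turn": 0, "jaw": 1}, {"delta_pos": [-12, 0, 0], "turn": 0, "jaw": 1}])

```text
clock: 25.15
tool_pos: [0.4771, -0.0959, 0.2489]
eef_rot: [0.663, 0.748, -0.003, -0.001]
contact_force: [-0.3, 0.3, -0.8]
opening: 0.004
```

```bash
python3 - <<'E'
from h import *
from ov import *
im=vision.snapshot("scene"); t=vision.snapshot("top"); cv2.imwrite("pics/v1s.png",im);cv2.imwrite("pics/v1t.png",t)
pt,ps=vision.camera_params("top"),vision.camera_params("scene")
B=boxpts(.5305,.1775,np.radians(7.8),0)[4:]
cv2.imwrite("pics/v1.png",np.vstack([np.hstack([crop(im,195,140,80,85,3.5),draw(im,ps,B,195,140,80,85,3.5)]),np.hstack([crop(t,150,175,80,85,3.5),draw(t,pt,B,150,175,80,85,3.5)])]))
goal([.4,0,.2])
E
```

```text
t 25.25 pos [ 0.4773 -0.0919  0.2492] jawdir 97.08 tool z [-0.006 -0.    -1.   ] F [-0.53  1.06  0.11] open 0.006 q [ 0.63  0.63 -0.87  1.95  0.63  0.86  1.12]
delta cm [10.07 -6.51  4.96] turn None rows 3.1
```

View pics/v1.png

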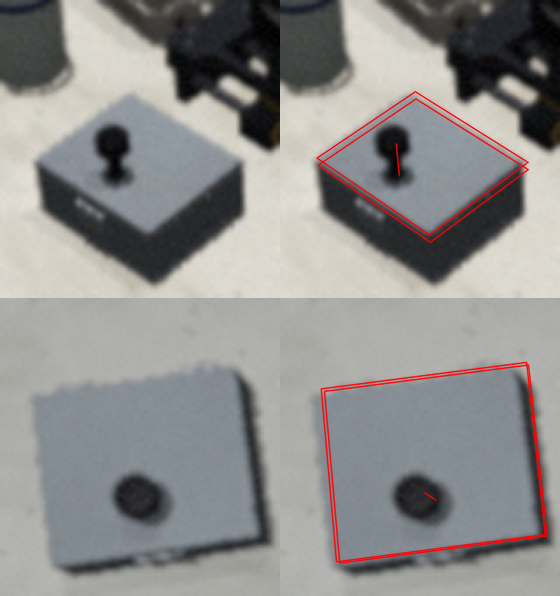

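View pics/v1s.png

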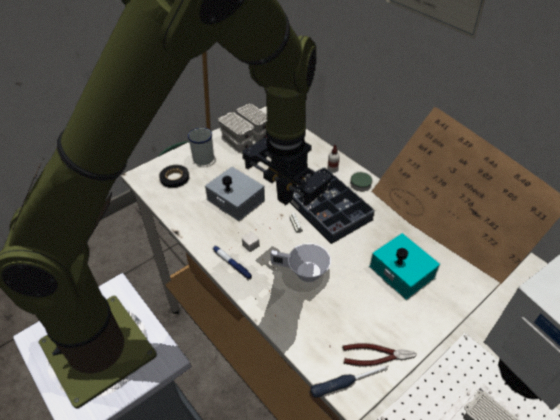

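View pics/v1t.png

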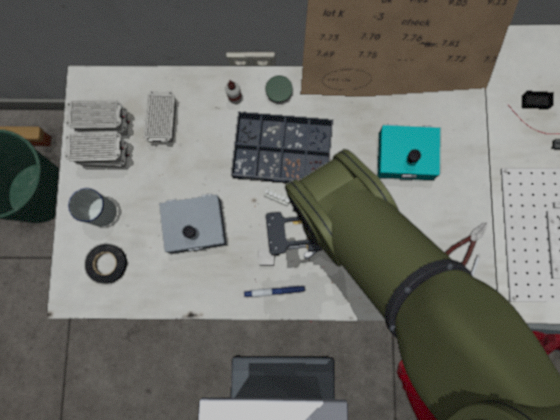

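```bash
python3 - <<'E'
from h import *
s=r.get_state(); print(np.round(s["contact_force"],1),np.abs(s["qd"]).max())
a=cv2.imread("pics/scene0.png").astype(int);b=cv2.imread("pics/v1s.png").astype(int)
for l in("gauge_block","terminal_strip","marker"):
    print(l,[(round(d["score"],2),np.round(np.array(d["location"])[::-1]*[560,420],1).tolist()) for d in nets.boxes_of("top",l)[:1]])
im=vision.snapshot("scene"); cv2.imwrite("pics/fin.png",np.hstack([crop(cv2.imread("pics/scene0.png"),195,200,130,110,3),crop(im,195,200,130,110,3)]))
E
```

```text
[-0.5  1.1  0.1] 0.06437177577323012
gauge_block []
terminal_strip [(0.48, [277.4, 194.4])]
marker [(0.95, [279.4, 290.8])]
```

View pics/fin.png

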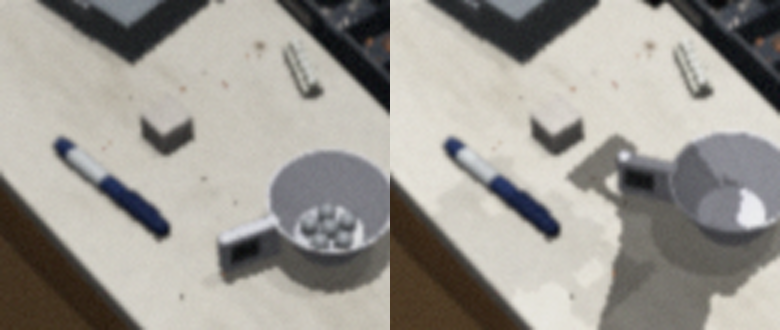

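Before and after, the marker, gauge block and terminal strip sit at the same pixels. The cup stands upright and empty, and the lid is flat. Handing in.

```bash
python3 - <<'E'
from plant import r, order
print(order.finish_job()); print(r.get_state()["clock"])
E
```

```text
the job is handed in; nothing more can be done
None
the job is handed in; nothing more can be done
```

The job is done and handed in at about 25 s of the 72 s. All six balls are in the grey box, the empty cup stands upright on the bench, and the lid is closed.

- **Pouring:** The moves allow no tilting, so I loosened the grip and let the cup swing down about its handle. I then pushed its lip against the inside of the box's far wall to tip it to about 95°.
- **Setting down:** I rolled the cup upright against the bench. It now stands a short way from where it started, at a different angle.
- **Closing the lid:** I pushed it down from behind with closed fingers.

**Last checks:**
- The top and wrist pictures showed all six balls in the box before I closed the lid, and none remained in the cup.
- The closed-lid outline matched both camera views, and the fingertips met the lid at about 58 mm, the height expected when it is shut.
- The marker, gauge block and terminal strip sit at the same pixels as at the start. The network did not find the gauge block in the last top view, but the pictures show it unmoved.

**One concern:** at the end of closing, the fingertips pressed the lid with about 51 N for a moment. That is under the 120 N wrist limit. It breaks the 40 N limit only if that limit covers the fingertips as well as the gripper's body.

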